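# Close the electronics case: cross-tighten the cover screws

## Robot

A 6-joint arm with a two-finger parallel gripper is mounted at the origin on the work surface. World frame = base frame: x ahead of the robot, y to its left, z up, the work surface at z = 0. Lengths are in m, angles in rad, forces in N, time in s.
With the tool pointing down it reaches from about 0.3 to 0.75 m from the base axis. Payload 8.5 kg.
Tool frame: the origin (TCP) lies on the front face of the gripper's body, between the roots of the fingers; the fingertips stand robot.tip_extent ahead of it and the grasp point (between the pads) lies 54 mm ahead of it (robot.tip_extent is the distance from the TCP to the fingertips, in m); z points along the fingers, x is the direction in which the jaws open and shut, and the axes are right-handed (so a half turn about z gives the same grasp; the last joint's range is limited). The gripper opens to 85 mm and grips with 20 to 120 N. Pads are 22 mm wide; open, the fingers measure 114 mm over their backs; the gripper's body (76 mm by 85 mm) begins 54 mm behind the grasp point. The pads swing forward as they close: fully open they stand 13 mm farther back than shut.
Start: joints at [-1.352, 0.381, 1.297, -0, 1.464, -0.215], TCP at [0.231, -0.499, 0.304] pointing down, gripper open.
Joint ranges: [-3.11, 3.11], [-0.89, 2.33], [0.22, 2.48], [-1.42, 4.56], [0.17, 2.85], [-2.88, 2.88]. Speed limits (rad/s): [2.39, 2.39, 3.14, 3.14, 3.14, 3.14].

## Interface

Orientations are given as a unit quaternion [w, x, y, z].
In Python, from bench import robot gives the robot as it stands.
- The arm moves only by the tool arm_command, never from a script. Its arguments are lists of equal length, an entry for each row: "xyz": the shift along the world's x, y, z in units of 25 mm (1.0 is 25 mm), a list of three; "delta_rot": the turn, a rotation vector about the world's x, y, z in units of 5 degrees (1.0 is 5 degrees), a list of three; "gripper": the finger opening in mm, from 0 to 85.4. In form: {"xyz": [[tx, ty, tz], ...], "delta_rot": [[rx, ry, rz], ...], "gripper": [gripper, ...]}. A call has 1 to 5 rows; each row shifts and turns the pose as measured when the row begins; what a row does not reach is not made up. A row lasts 1/10 s, in which the tool goes at most 50 mm and 8.59 degrees, less where a joint would pass 70% of its speed; a pose out of reach is approached as far as the arm can. A call is refused whole if a number of a shift passes 1 or a number of a turn 1, either way. A call with a gripper value outside its range is refused whole. The fingers move at their own pace and stop on an object; the grip force is fixed at half the most. Time passes only in rows, so rows that do not move let the fingers close. It gives the time, the measured TCP pose, the force and the opening at its end, in the units of the state.
- robot.read_state(): the state, without advancing time (a new reading comes with each control period).
- robot.get_image(name): name is "side" or "top"; returns (picture, depth): 400x640x3 uint8, red, green, blue; 400x640 float32, m along the optical axis (not along the pixel's ray), 0 where there is no reading.
- robot.camera_params(name): a dict with "intrinsics" (3x3 intrinsics, pixels), "distortion" ([k1, k2, p1, p2, k3] as OpenCV has them; the pictures are not rectified), "T" (4x4, takes a point from camera to world coordinates). Camera axes: x right, y down, z forward; pixel columns grow to the right and rows downward; lengths in m; the calibration is good to about 2 mm. A picture is of the moment at which its call begins. camera_params takes no time and is no camera call.
- robot.hand_in(): hands the job in, once; it reports no verdict.
The state is a dict: "time": time; "joint_pos": joint angles; "dq": joint speeds; "joint_torque": joint torques, N m; "ee_pos": TCP position; "tcp_rot": TCP orientation; "ft_force": force on the tool from outside, world axes, zero at the start; "ft_torque": the same for the moment, N m; "opening": finger opening in m.
Only numpy, scipy, OpenCV 4.12 (cv2) and the standard library are available. Lean on these libraries where they do the work, as an engineer would, in place of code of your own. Each camera call takes 0.05 s, during which the arm holds its last target.

## Task

Someone stopped in the middle of the first pass on the case's four cover screws: one diagonal pair is already about halfway, the other pair is still loose. With the two-jawed key from its pad, finish the first pass by turning each loose screw clockwise about halfway (its bar at 45 degrees), then make the second pass in cross order (a screw, the one diagonally opposite, then the other two), turning each fully home so that its bar is in line with its marks. Keep the gripper itself off the case, leave the bottle, meter and tape where they are, and finally stand the key upright near the middle of its pad and let go.

Things in the scene. Friction and masses are not known exactly. Their poses are not given: they have to be found in the camera images.
- case: weatherproof electronics case, dark steel lid on aluminium base, 190 (its x) x 170 (its y) x 58 mm high, fixed to the bench. Origin: centre of its underside, z up. Four cover screws stand on the lid at (x, y) = screw1 (65, 55), screw2 (-65, 55), screw3 (-65, -55), screw4 (65, -55) mm: 1 is diagonal to 3, 2 to 4. A low finned plate in the lid's middle reaches 64 mm above the bench
- key: the wrench: loose upright two-jawed key, 92 mm tall, about 0.22 kg, standing on the pad. Origin: centre of its underside, z up its shaft. Steel jaws (36 mm along key x, 32 mm over both along y) and block up to 24 mm, shaft 18 mm across up to 46 mm, then a black plastic grip block up to 92 mm, 44 mm (key x) by 24 mm (key y): grip it across the 24 mm
- key_slot (a point): middle of the slot's mouth, on the underside of the key (same place and axes as the key's origin). The slot between the jaws is 12 mm wide (key y), 14 mm deep, runs along key x (parallel to the grip's long side) and is open at both ends. It goes down over a screw's bar head, with about 0.16 rad of play either way before it turns the screw
- pad: black-rimmed square rubber rest pad, 120 x 120 x 6 mm, fixed to the bench; origin at the centre of its underside, its top 6 mm above the bench. The key starts standing on it and goes back there
- bottle: bystander: amber bottle, 68 mm across, 190 mm tall, standing; origin at the centre of its underside
- meter: bystander: grey bench meter, 75 x 150 x 45 mm; origin at the centre of its underside
- tape: bystander: roll of tape lying flat, 80 mm across, 22 mm high; origin at the centre of its underside
- screw1 (a joint): turn of screw1 in rad, growing clockwise seen from above: 0 = fully loose (bar along the case's y axis), 0.785 = halfway, 1.571 = fully home at a hard stop (bar along the case's x axis, in line with two short white marks on the lid). Starts either nearly loose (0 to 0.2) or about halfway (0.66 to 0.86). About 0.12 N m of friction; stays where it is left
- screw1_top (a point): centre of the top of screw1's head, on its axis, 74 mm above the bench; turns with the screw. Steel screw: a round flange 32 mm across, its top 62 mm above the bench, with an upright bar head on it 26 mm long (along this point's y axis), 8 mm thick, 12 mm high, its last 4 mm a roof-shaped ridge
- screw2 (a joint): turn of screw2 in rad, growing clockwise seen from above: 0 = fully loose (bar along the case's y axis), 0.785 = halfway, 1.571 = fully home at a hard stop (bar along the case's x axis, in line with two short white marks on the lid). Starts either nearly loose (0 to 0.2) or about halfway (0.66 to 0.86). About 0.12 N m of friction; stays where it is left
- screw2_top (a point): centre of the top of screw2's head, on its axis, 74 mm above the bench; turns with the screw. Steel screw: a round flange 32 mm across, its top 62 mm above the bench, with an upright bar head on it 26 mm long (along this point's y axis), 8 mm thick, 12 mm high, its last 4 mm a roof-shaped ridge
- screw3 (a joint): turn of screw3 in rad, growing clockwise seen from above: 0 = fully loose (bar along the case's y axis), 0.785 = halfway, 1.571 = fully home at a hard stop (bar along the case's x axis, in line with two short white marks on the lid). Starts either nearly loose (0 to 0.2) or about halfway (0.66 to 0.86). About 0.12 N m of friction; stays where it is left
- screw3_top (a point): centre of the top of screw3's head, on its axis, 74 mm above the bench; turns with the screw. Steel screw: a round flange 32 mm across, its top 62 mm above the bench, with an upright bar head on it 26 mm long (along this point's y axis), 8 mm thick, 12 mm high, its last 4 mm a roof-shaped ridge
- screw4 (a joint): turn of screw4 in rad, growing clockwise seen from above: 0 = fully loose (bar along the case's y axis), 0.785 = halfway, 1.571 = fully home at a hard stop (bar along the case's x axis, in line with two short white marks on the lid). Starts either nearly loose (0 to 0.2) or about halfway (0.66 to 0.86). About 0.12 N m of friction; stays where it is left
- screw4_top (a point): centre of the top of screw4's head, on its axis, 74 mm above the bench; turns with the screw. Steel screw: a round flange 32 mm across, its top 62 mm above the bench, with an upright bar head on it 26 mm long (along this point's y axis), 8 mm thick, 12 mm high, its last 4 mm a roof-shaped ridge

How it is judged:
By the outcome, as a careful person would: the job done as asked, in the order asked, and still so for the second after the job is handed in, with the robot touching nothing.
It also fails if it takes over 72 s, if anything falls off the work surface, if the arm or the gripper's body presses on something with over 40 N, if the wrist force passes 120 N, or if a joint passes its speed limit or range.

## Working session

There is one attempt and no reset: what is moved stays moved. The work goes in short steps, Python scripts to look and compute and a tool call to move; the robot and the scene stay as the last step left them, time stands still between calls to the robot, and variables do not carry over. Pictures are saved under pics/ and viewed, and the job is handed in when it is done.

Besides the shell and the picture viewer there is one more tool, called after "Call:" as name(argument=value, ...) on one line, values as JSON. arm_command: Moves the arm, as the interface text tells. Its arguments: {"type":"object","properties":{"xyz":{"type":"array"},"delta_rot":{"type":"array"},"gripper":{"type":"array"}},"required":["xyz","delta_rot","gripper"]}

```bash
ls; mkdir -p pics
python3 - <<'E'
from bench import robot
import cv2,numpy as np
s=robot.read_state();print(s, robot.tip_extent)
for n in("top","side"):
    im,d=robot.get_image(n);cv2.imwrite(f"pics/{n}0.png",im[:,:,::-1]);np.savez(f"pics/{n}0.npz",im=im,d=d)
    p=robot.camera_params(n);print(n,p)
E
```

```text
pics
{'time': 0.0, 'joint_pos': array([-1.35229226e+00,  3.81216211e-01,  1.29827993e+00,  1.64262898e-05,
        1.46359619e+00, -2.15297790e-01]), 'dq': array([ 0.0015777 , -0.00227681,  0.00158769, -0.00026577, -0.00037375,
        0.00146101]), 'joint_torque': array([-1.03666625e-03, -4.48464203e+01, -2.31279051e+01, -3.03533134e-04,
        4.82337840e-03, -2.25352392e-05]), 'ee_pos': array([ 0.23113735, -0.49886416,  0.30329438]), 'tcp_rot': array([-5.35145439e-04,  8.42710251e-01, -5.38366855e-01, -5.25297934e-04]), 'ft_force': array([0.14201551, 0.55092188, 0.54038228]), 'ft_torque': array([ 0.03418355,  0.01399497, -0.0125572 ]), 'opening': 0.08515645633013101} 0.0726
top {'intrinsics': array([[434.55878397,   0.        , 306.35517949],
       [  0.        , 434.55878397, 198.48947686],
       [  0.        ,   0.        ,   1.        ]]), 'distortion': array([0.03811685, 0.        , 0.        , 0.        , 0.        ]), 'T': array([[ 0.02728595, -0.99399969,  0.10592497,  0.41682495],
       [-0.99920357, -0.02403447,  0.03185239, -0.05122003],
       [-0.02911542, -0.10670973, -0.99386384,  1.08673666],
       [ 0.        ,  0.        ,  0.        ,  1.        ]])}
side {'intrinsics': array([[448.33054177,   0.        , 317.17303299],
       [  0.        , 448.33054177, 201.20381182],
       [  0.        ,   0.        ,   1.        ]]), 'distortion': array([0.00743249, 0.        , 0.        , 0.        , 0.        ]), 'T': array([[-0.91202561, -0.30248951,  0.27696458,  0.21004203],
       [-0.4098733 ,  0.64818903, -0.64175919,  0.62888399],
       [ 0.01460002, -0.69882121, -0.71514737,  0.84895607],
       [ 0.        ,  0.        ,  0.        ,  1.        ]])}
```

View pics/top0.png

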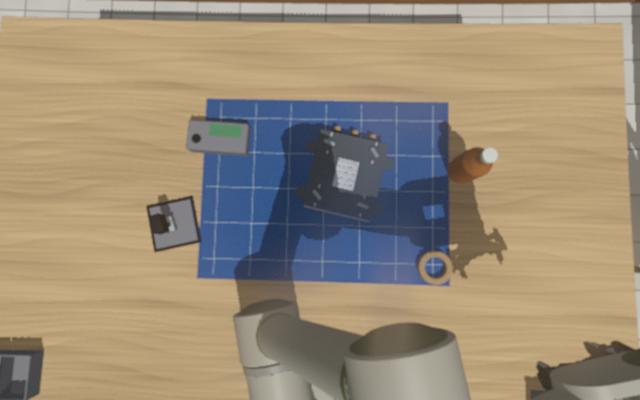

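View pics/side0.png

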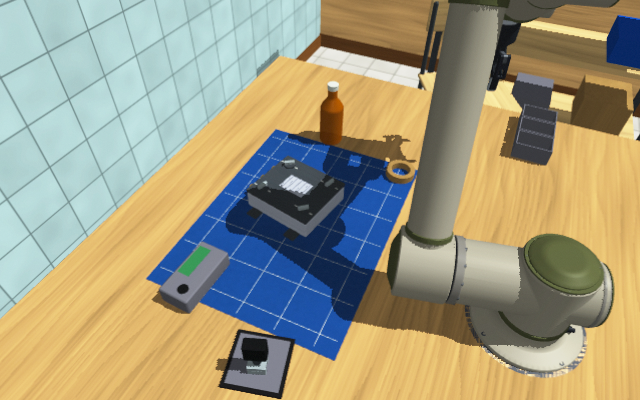

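The top picture shows the case around (345,172), the pad at (174,223) with the key near (163,224), the meter at (218,136), the bottle at (470,165) and the tape at (436,267). I'll crop in for detail next.

```bash
cat > h.py <<'E'
import cv2,numpy as np
from bench import robot
def ray(n,uv,z):
    p=robot.camera_params(n);uv=np.array(uv,float).reshape(-1,1,2)
    x=cv2.undistortPoints(uv,p["intrinsics"],p["distortion"]).reshape(-1,2)
    d=np.c_[x,np.ones(len(x))]@p["T"][:3,:3].T;o=p["T"][:3,3]
    return o+d*((z-o[2])/d[:,2])[:,None]
def proj(n,P):
    p=robot.camera_params(n);T=np.linalg.inv(p["T"]);
    return cv2.projectPoints(np.array(P,float).reshape(-1,1,3),cv2.Rodrigues(T[:3,:3])[0],T[:3,3],p["intrinsics"],p["distortion"])[0].reshape(-1,2)
def cloud(n,d):
    p=robot.camera_params(n);h,w=d.shape
    uv=np.stack(np.meshgrid(np.arange(w),np.arange(h)),-1).reshape(-1,1,2).astype(float)
    x=cv2.undistortPoints(uv,p["intrinsics"],p["distortion"]).reshape(h,w,2)
    c=np.dstack([x,np.ones((h,w))])*d[...,None]
    return c@p["T"][:3,:3].T+p["T"][:3,3]
def crop(im,c,r,f,name):
    u,v,du,dv=*c,*r
    x0,y0=max(0,u-du),max(0,v-dv)
    k=im[y0:v+dv,x0:u+du,::-1];cv2.imwrite(name,cv2.resize(k,None,fx=f,fy=f,interpolation=cv2.INTER_CUBIC));return x0,y0
E
python3 - <<'E'
from h import *
for n,cs in (("top",[(345,172),(172,223)]),("side",[(296,197),(256,362)])):
    z=np.load(f"pics/{n}0.npz");im,d=z["im"],z["d"]
    for i,c in enumerate(cs):
        r=(52,50) if i==0 else (40,38); f=7 if i==0 else 7
        print(n,i,crop(im,c,r,f,f"pics/{n}0_c{i}.png"))
    P=cloud(n,d)
    # case lid points
    m=(np.abs(P[...,2]-.058)<.003)&(P[...,1]>-.3)&(P[...,1]<.1)&(P[...,0]>.3)
    q=P[m];print(n,len(q),q.mean(0),np.percentile(q,[1,99],axis=0))
    m=(P[...,2]>.07)&(P[...,2]<.12)&(P[...,1]>.2)&(P[...,1]<.4)&(P[...,0]>.2)&(P[...,0]<.45)
    q=P[m];print(n,'key',len(q),q.mean(0) if len(q) else 0,np.percentile(q,[1,50,99],axis=0))
E
```

```text
top 0 (293, 122)
top 1 (132, 185)
top 4352 [ 0.58622146 -0.11024383  0.05777611] [[ 0.48796785 -0.20105267  0.05511874]
 [ 0.68689443 -0.01894772  0.06084257]]
top key 88 [0.44267739 0.31715772 0.09259341] [[0.43471955 0.30670118 0.07154464]
 [0.44255958 0.31645648 0.0962864 ]
 [0.44954032 0.33172956 0.10072082]]
side 0 (244, 147)
side 1 (216, 324)
side 2999 [ 0.63631859 -0.10204355  0.05764545] [[ 0.48728749 -0.23643018  0.05513116]
 [ 1.499479   -0.01019186  0.06084569]]
side key 188 [0.44183319 0.32639385 0.09143354] [[0.43369816 0.31001482 0.07061211]
 [0.4417125  0.32868896 0.09622737]
 [0.44984907 0.33627174 0.10063671]]
```

View pics/top0_c0.png

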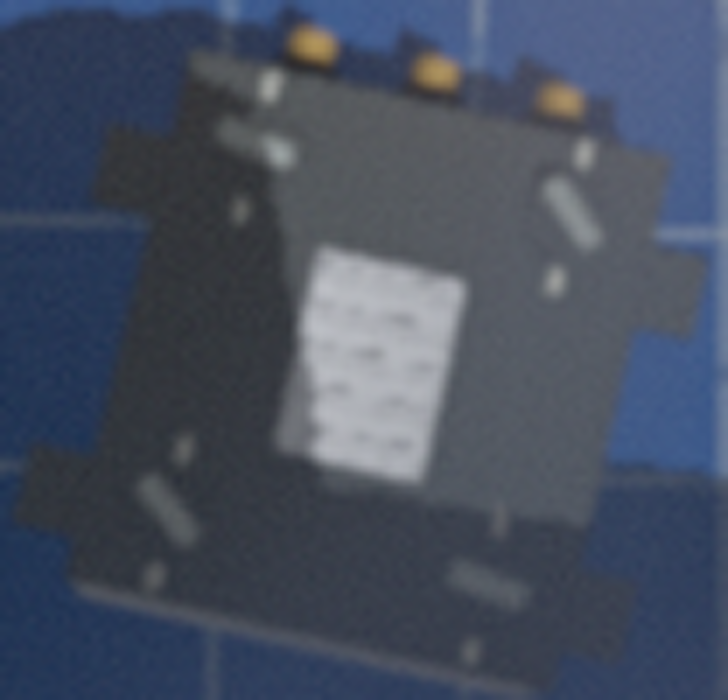

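View pics/top0_c1.png

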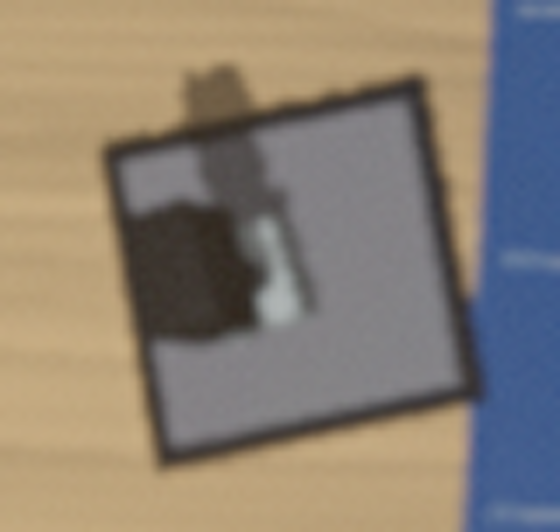

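View pics/side0_c0.png

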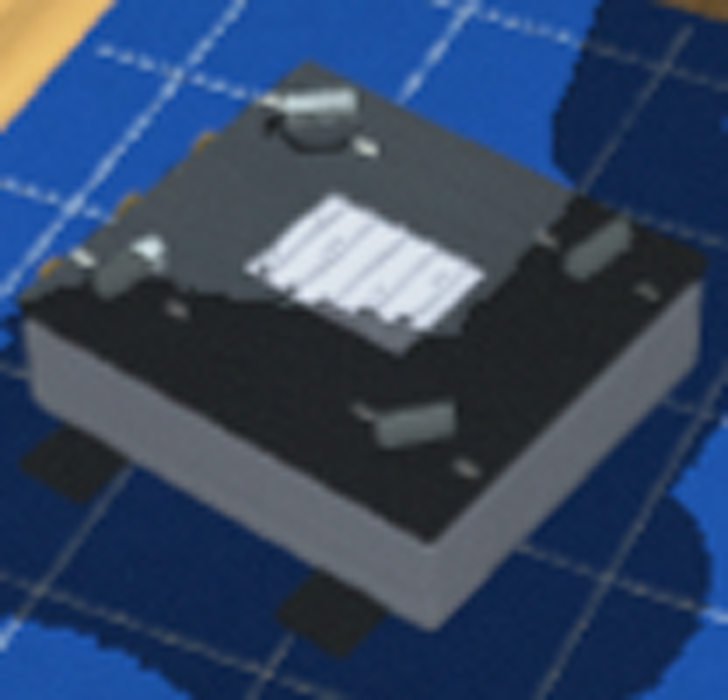

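View pics/side0_c1.png

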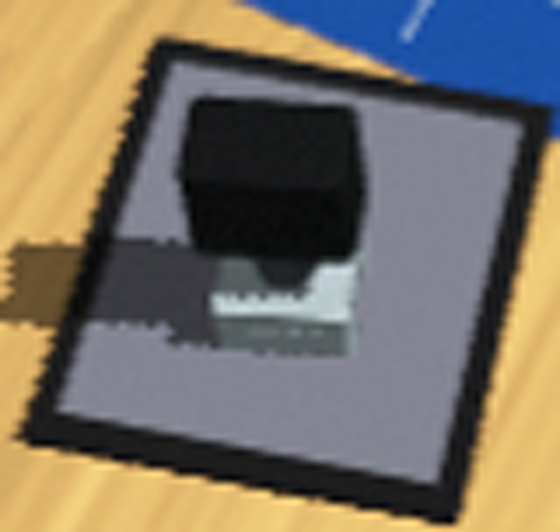

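Top crop: the white marks run near-vertical in the image, so case x ≈ world x at about −13°. The upper-left (TL) and lower-right (BR) bars are across the marks, so they are loose. The upper-right (TR) and lower-left (BL) bars are at about 45°. Next I fit the poses.

```bash
cat > fit.py <<'E'
from h import *
from scipy.optimize import least_squares
px=lambda c,o:(np.array(c)+.5)/7-.5+np.array(o)
ot,os_=(293,122),(244,147)
tops=[[257,143],[168,510],[488,585],[573,213]]   # s1..s4 top view
sides=[[125,262],[415,423],[598,250],[316,103]]
S=np.array([[.065,.055],[-.065,.055],[-.065,-.055],[.065,-.055]])
ct=[[192,52],[668,155]];cs=[[22,305],[430,545],[708,262],[310,62]]
C=np.array([[.095,.085],[-.095,.085],[-.095,-.085],[.095,-.085]])
def W(p,L,z):
    c,s=np.cos(p[2]),np.sin(p[2]);return np.c_[L@np.array([[c,s],[-s,c]])+p[:2],np.full(len(L),z)]
mt=[[255,148],[169,512],[485,587],[570,219]] # mark midpoints
def res(p,parts=False):
    r=[proj("top",W(p,S,.072))-px(tops,ot),proj("top",W(p,C[[0,3]],.058))-px(ct,ot),
       proj("top",W(p,S,.058))-px(mt,ot),proj("side",W(p,S,.070))-px(sides,os_),proj("side",W(p,C,.058))-px(cs,os_)]
    return r if parts else np.concatenate(r).ravel()
f=least_squares(res,[.586,-.11,-.22],loss="soft_l1");print("case",f.x)
for a in res(f.x,1):print(np.round(a,2).tolist())
for nm,sl in(("top",[0,1,2]),("side",[3,4])):
    g=least_squares(lambda p:np.concatenate([res(p,1)[i] for i in sl]).ravel(),f.x);print(nm,g.x)
for i,w in enumerate(W(f.x,S,.074)):print("s",i+1,w)
# bar angles, endpoints in top view
ends=[[(218,130),(293,157)],[(145,483),(192,540)],[(450,573),(527,597)],[(550,183),(597,243)]]
for i,e in enumerate(ends):
    q=ray("top",px(e,ot),.072);v=q[0]-q[1];a=np.arctan2(v[1],v[0]);print("bar",i+1,np.linalg.norm(v),"screw turn",(f.x[2]+np.pi/2-a))
# pad & key
o1,o2=(132,185),(216,324)
pc=ray("top",px([[112,150],[418,85],[478,395],[163,462]],o1),.006);print("pad top",pc.mean(0),[np.linalg.norm(pc[i]-pc[i-1]) for i in range(4)],[np.arctan2(*(pc[i]-pc[i-1])[[1,0]]) for i in range(4)])
pc=ray("side",px([[158,42],[552,108],[460,518],[22,437]],o2),.006);print("pad side",pc.mean(0),[np.linalg.norm(pc[i]-pc[i-1]) for i in range(4)],[np.arctan2(*(pc[i]-pc[i-1])[[1,0]]) for i in range(4)])
kc=ray("side",px([[198,98],[354,104],[364,188],[182,182]],o2),.098);print("key side",kc,kc.mean(0),[np.linalg.norm(kc[i]-kc[i-1]) for i in range(4)],[np.arctan2(*(kc[i]-kc[i-1])[[1,0]]) for i in range(4)])
for n in("top","side"):
    P=cloud(n,np.load(f"pics/{n}0.npz")["d"])
    m=(P[...,2]>.09)&(P[...,2]<.105)&(P[...,1]>.2)&(P[...,1]<.4)&(P[...,0]>.3)&(P[...,0]<.5)
    q=P[m][:,:2].astype(np.float32);print(n,len(q),P[m].mean(0),cv2.minAreaRect(q*1000))
E
python3 fit.py
```

```text
case [ 0.58765055 -0.10834006 -0.20953246]
[[-0.61, -0.58], [-0.6, -0.17], [-0.49, -0.06], [-0.37, -0.22]]
[[-0.68, -0.82], [0.38, 0.12]]
[[-0.45, 0.09], [-0.7, 0.23], [-0.64, 0.19], [-0.68, 0.18]]
[[0.76, -0.39], [0.32, -0.94], [0.5, -1.2], [0.8, -0.37]]
[[-1.01, -1.49], [0.58, -1.96], [0.87, -1.06], [0.08, -1.17]]
top [ 0.58741728 -0.10956048 -0.20560655]
side [ 0.58677857 -0.10448465 -0.21091632]
s 1 [ 0.66266903 -0.06806317  0.074     ]
s 2 [ 0.53551235 -0.04102283  0.074     ]
s 3 [ 0.51263207 -0.14861694  0.074     ]
s 4 [ 0.63978874 -0.17565728  0.074     ]
bar 1 0.0271190939739058 screw turn 0.12230245205235168
bar 2 0.024909293476987376 screw turn 0.6507153280712691
bar 3 0.026718273235598593 screw turn 0.07132788108989163
bar 4 0.025832352496214184 screw turn 0.6928781388682294
pad top [0.46127028 0.31411802 0.006     ] [np.float64(0.11345088443044073), np.float64(0.11176453473523475), np.float64(0.11362621964358825), np.float64(0.11372981982229217)] [np.float64(0.22860123215268233), np.float64(-1.3350853563020535), np.float64(-2.8956853098662676), np.float64(1.804992337849
[... 356 characters left out ...]

 [0.44260733 0.30857685 0.098     ]
 [0.42934798 0.32751708 0.098     ]
 [0.471751   0.34514811 0.098     ]] [0.4558789 0.3262556 0.098    ] [np.float64(0.02283676024515716), np.float64(0.04018869936839804), np.float64(0.023120182737549618), np.float64(0.045922431325326085)] [np.float64(-1.2101654697244824), np.float64(-2.7536306435206797), np.float64(2.1815644873255486), np.float64(0.39404951391035387)]
top 209 [0.45736099 0.32300128 0.09703297] ((457.4002990722656, 323.426513671875), (44.134422302246094, 23.512340545654297), 20.429529190063477)
side 348 [0.45603929 0.3281617  0.09730089] ((457.13153076171875, 326.9580993652344), (44.30906295776367, 24.340585708618164), 21.033931732177734)
```

Call:
arm_command(xyz=[[0.27, 1, 0], [0.27, 1, 0], [0.27, 1, 0], [0.27, 1, 0], [0.27, 1, 0]], delta_rot=[[0, 0, -0.2], [0, 0, -0.2], [0, 0, -0.2], [0, 0, -0.2], [0, 0, 0]], gripper=[50, 50, 50, 50, 50])

```text
time: 0.6
ee_pos: [0.2645, -0.3715, 0.3006]
tcp_rot: [-0.002, 0.822, -0.57, -0.002]
ft_force: [-0.7, -0.6, 0.2]
opening: 0.0501
```

Call:
arm_command(xyz=[[0.27, 1, 0], [0.27, 1, 0], [0.27, 1, 0], [0.27, 1, 0], [0.27, 1, 0]], delta_rot=[[0, 0, 0], [0, 0, 0], [0, 0, 0], [0, 0, 0], [0, 0, 0]], gripper=[50, 50, 50, 50, 50])

```text
time: 1.1
ee_pos: [0.2985, -0.2405, 0.2995]
tcp_rot: [-0.003, 0.821, -0.571, -0.004]
ft_force: [0.5, 0.3, 0.5]
opening: 0.05
```

Call:
arm_command(xyz=[[0.27, 1, 0], [0.27, 1, 0], [0.27, 1, 0], [0.27, 1, 0], [0.27, 1, 0]], delta_rot=[[0, 0, 0], [0, 0, 0], [0, 0, 0], [0, 0, 0], [0, 0, 0]], gripper=[50, 50, 50, 50, 50])

```text
time: 1.6
ee_pos: [0.3323, -0.1098, 0.2988]
tcp_rot: [-0.003, 0.821, -0.571, -0.004]
ft_force: [-0.2, -0.1, 0.3]
opening: 0.0502
```

Call:
arm_command(xyz=[[0.27, 1, 0], [0.27, 1, 0], [0.27, 1, 0], [0.27, 1, 0], [0.27, 1, 0]], delta_rot=[[0, 0, 0], [0, 0, 0], [0, 0, 0], [0, 0, 0], [0, 0, 0]], gripper=[50, 50, 50, 50, 50])

```text
time: 2.1
ee_pos: [0.3659, 0.0211, 0.2982]
tcp_rot: [-0.003, 0.821, -0.571, -0.005]
ft_force: [0.8, -0.7, 0.2]
opening: 0.0497
```

Call:
arm_command(xyz=[[0.27, 1, 0], [0.27, 1, 0], [0.27, 1, 0], [0.27, 1, 0], [0.27, 1, 0]], delta_rot=[[0, 0, 0], [0, 0, 0], [0, 0, 0], [0, 0, 0], [0, 0, 0]], gripper=[50, 50, 50, 50, 50])

```text
time: 2.6
ee_pos: [0.3996, 0.152, 0.2973]
tcp_rot: [-0.002, 0.821, -0.571, -0.006]
ft_force: [-0.5, -0.2, 0.9]
opening: 0.0501
```

Call:
arm_command(xyz=[[0.33, 1, -0.3], [0.33, 1, -0.3], [0.33, 1, -0.4], [0.33, 1, -0.4], [0.33, 1, -0.4]], delta_rot=[[0, 0, 0], [0, 0, 0], [0, 0, 0], [0, 0, 0], [0, 0, 0]], gripper=[50, 50, 50, 50, 50])

```text
time: 3.1
ee_pos: [0.4414, 0.283, 0.2507]
tcp_rot: [-0.002, 0.821, -0.571, -0.006]
ft_force: [0.2, -0.3, 0.4]
opening: 0.05
```

Call:
arm_command(xyz=[[0.3, 0.85, -0.3], [0.28, 0.7, -0.3], [0, 0, 0]], delta_rot=[[0, 0, 0], [0, 0, 0], [0, 0, 0]], gripper=[50, 50, 50])

```text
time: 3.4
ee_pos: [0.456, 0.3256, 0.2322]
tcp_rot: [-0.0, 0.822, -0.57, -0.007]
ft_force: [-0.7, -1.2, -0.0]
opening: 0.05
```

```bash
cat >> h.py <<'E'
from scipy.spatial.transform import Rotation as R
def tool():
    s=robot.read_state();q=s["tcp_rot"];r=R.from_quat([q[1],q[2],q[3],q[0]]);m=r.as_matrix()
    yaw=np.arctan2(m[1,0],m[0,0]);want=R.from_matrix(np.c_[[np.cos(yaw),np.sin(yaw),0],[np.sin(yaw),-np.cos(yaw),0],[0,0,-1]])
    tilt=(want*r.inv()).as_rotvec()/np.radians(5)
    print("t",round(s["time"],2),"pos",np.round(s["ee_pos"],4),"yaw",round(yaw,4),"fix tilt(units)",np.round(tilt,3),"F",np.round(s["ft_force"],1),"M",np.round(s["ft_torque"],3),"op",round(s["opening"],4),"q6",round(s["joint_pos"][5],2))
    return s,m,yaw
def go(xy,z,yaw):
    s,m,y=tool();p=s["ee_pos"];print("need units",np.round((np.array([*xy,z])-p)/.025,3),"rz",round(((yaw-y+np.pi)%(2*np.pi)-np.pi)/np.radians(5),3))
E
python3 -c "
from h import *
go([.4572,.3252],.132,-1.21)
im,d=robot.get_image('side');print(crop(im,(256,322),(60,76),5,'pics/s1.png'))
im,d=robot.get_image('top');print(crop(im,(172,213),(60,60),5,'pics/t1.png'))"
```

```text
t 3.4 pos [0.456  0.3256 0.2322] yaw -1.2119 fix tilt(units) [-0.099 -0.132 -0.001] F [-0.7 -1.2 -0. ] M [-0.012  0.039  0.026] op 0.05 q6 1.61
need units [ 0.05  -0.014 -4.008] rz 0.022
(196, 246)
(112, 153)
```

View pics/s1.png

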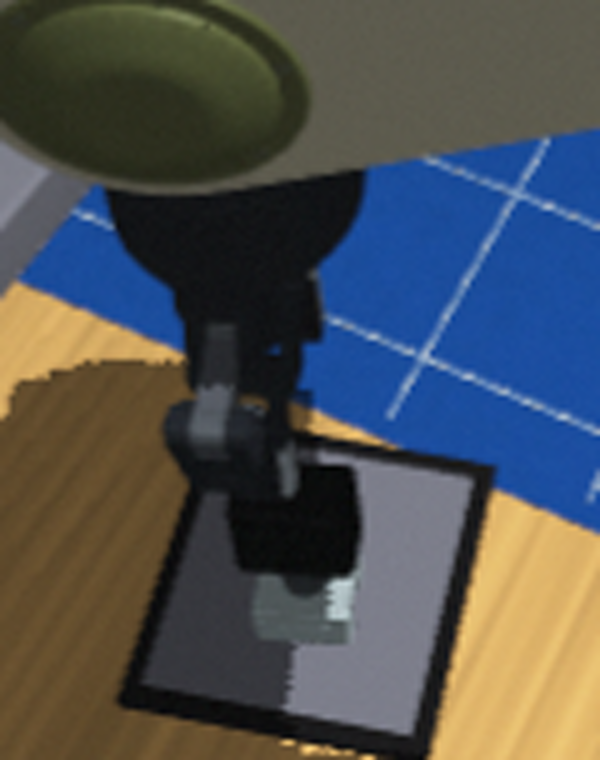

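The fingers sit over the black grip block at about (295,510) in the crop. I descend.

Call:
arm_command(xyz=[[0.03, 0, -1], [0.02, 0, -1], [0, 0, -1], [0, 0, -0.9], [0, 0, 0]], delta_rot=[[-0.1, -0.13, 0], [0, 0, 0], [0, 0, 0], [0, 0, 0], [0, 0, 0]], gripper=[50, 50, 50, 50, 50])

```text
time: 4.0
ee_pos: [0.4567, 0.3199, 0.1369]
tcp_rot: [-0.002, 0.821, -0.571, 0.002]
ft_force: [-0.3, -1.1, 0.6]
opening: 0.0502
```

```bash
python3 -c "
from h import *
go([.4572,.3252],.132,-1.21)
im,d=robot.get_image('side');print(crop(im,(256,342),(60,56),6,'pics/s2.png'))"
```

```text
t 4.0 pos [0.4567 0.3199 0.1369] yaw -1.2163 fix tilt(units) [-0.01   0.075 -0.   ] F [-0.3 -1.1  0.6] M [ 0.008  0.044 -0.01 ] op 0.0502 q6 1.62
need units [ 0.021  0.213 -0.195] rz 0.073
(196, 286)
```

View pics/s2.png

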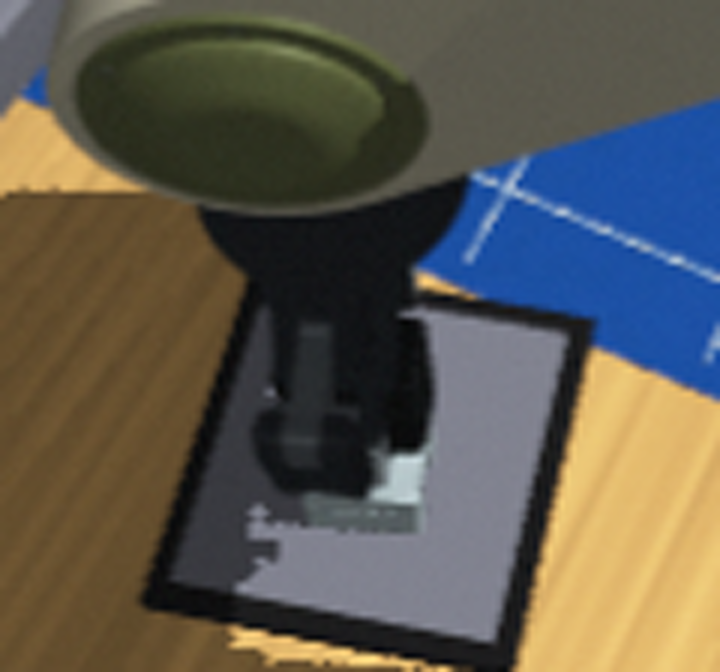

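Call:
arm_command(xyz=[[0.02, 0.2, -0.15], [0, 0, 0]], delta_rot=[[0, 0.07, 0.07], [0, 0, 0]], gripper=[50, 50])

```text
time: 4.25
ee_pos: [0.4587, 0.3252, 0.1374]
tcp_rot: [-0.003, 0.822, -0.569, 0.002]
ft_force: [0.1, 0.4, -0.4]
opening: 0.05
```

```bash
python3 -c "
from h import *
go([.4572,.3252],.132,-1.21)"
```

```text
t 4.25 pos [0.4587 0.3252 0.1374] yaw -1.2106 fix tilt(units) [-0.041  0.071  0.   ] F [ 0.1  0.4 -0.4] M [ 0.05   0.105 -0.   ] op 0.05 q6 1.62
need units [-0.061 -0.001 -0.214] rz 0.007
```

Call:
arm_command(xyz=[[-0.05, 0, -0.15], [0, 0, 0], [0, 0, 0], [0, 0, 0], [0, 0, 0]], delta_rot=[[0, 0, 0], [0, 0, 0], [0, 0, 0], [0, 0, 0], [0, 0, 0]], gripper=[50, 15, 15, 15, 15])

```text
time: 4.75
ee_pos: [0.4578, 0.3256, 0.1355]
tcp_rot: [-0.005, 0.822, -0.569, 0.003]
ft_force: [1.2, 0.3, -1.7]
opening: 0.0231
```

```bash
python3 -c "
from h import *
go([.4572,.3252],.132,-1.21)"
```

```text
t 4.75 pos [0.4578 0.3256 0.1355] yaw -1.2101 fix tilt(units) [-0.058  0.111  0.   ] F [ 1.2  0.3 -1.7] M [ 0.002 -0.069 -0.001] op 0.0231 q6 1.62
need units [-0.024 -0.016 -0.141] rz 0.001
```

Call:
arm_command(xyz=[[0, 0, 1], [0, 0, 1], [0, 0, 1], [0.3, -0.5, 1], [0.5, -1, 0.4]], delta_rot=[[0, 0, 0], [0, 0, 0], [0, 0, 0], [0, 0, 0.5], [0, 0, 0.8]], gripper=[15, 15, 15, 15, 15])

```text
time: 5.25
ee_pos: [0.4753, 0.2884, 0.2464]
tcp_rot: [-0.001, 0.855, -0.518, 0.0]
ft_force: [0.0, -0.6, -2.8]
opening: 0.0231
```

Call:
arm_command(xyz=[[0.5, -1, 0], [0.5, -1, 0], [0.5, -1, 0], [0.5, -1, 0], [0.5, -1, 0]], delta_rot=[[0, 0, 0.8], [0, 0, 0.8], [0, 0, 0.8], [0, 0, 0.8], [0, 0, 0.8]], gripper=[15, 15, 15, 15, 15])

```text
time: 5.75
ee_pos: [0.539, 0.1589, 0.2477]
tcp_rot: [-0.002, 0.935, -0.354, 0.0]
ft_force: [0.7, 1.0, -2.2]
opening: 0.0232
```

Call:
arm_command(xyz=[[0.5, -1, 0], [0.5, -1, 0], [0.5, -1, 0], [0.5, -1, 0], [0.5, -1, 0]], delta_rot=[[0, 0, 0.8], [0, 0, 0.8], [0, 0, 0.8], [0, 0, 0.8], [0, 0, 0.8]], gripper=[15, 15, 15, 15, 15])

```text
time: 6.25
ee_pos: [0.6026, 0.0282, 0.2461]
tcp_rot: [-0.001, 0.984, -0.179, -0.002]
ft_force: [0.4, 0.6, -0.2]
opening: 0.023
```

```bash
python3 -c "
from h import *
go([.662,-.0667],.21,-.33)"
```

```text
t 6.25 pos [0.6026 0.0282 0.2461] yaw -0.3601 fix tilt(units) [-0.036 -0.047  0.   ] F [ 0.4  0.6 -0.2] M [-0.002 -0.033 -0.003] op 0.023 q6 0.21
need units [ 2.375 -3.796 -1.443] rz 0.345
```

Call:
arm_command(xyz=[[0.6, -1, 0], [0.6, -1, -0.3], [0.6, -1, -0.4], [0.5, -0.6, -0.3], [0, 0, 0]], delta_rot=[[0, 0, 0.2], [0, 0, 0.15], [0, 0, 0], [0, 0, 0], [0, 0, 0]], gripper=[15, 15, 15, 15, 15])

```text
time: 6.75
ee_pos: [0.6621, -0.0694, 0.2176]
tcp_rot: [-0.001, 0.986, -0.164, -0.004]
ft_force: [-1.0, 0.7, -1.9]
opening: 0.0232
```

```bash
cat > look.py <<'E'
import sys
from h import *
t=sys.argv[1]
im,d=robot.get_image('side');print(crop(im,(296,190),(56,58),6,f'pics/s{t}.png'));np.savez(f'pics/s{t}.npz',im=im,d=d)
im,d=robot.get_image('top');print(crop(im,(345,172),(56,58),6,f'pics/t{t}.png'));np.savez(f'pics/t{t}.npz',im=im,d=d)
E
python3 look.py 3; python3 -c "
from h import *
go([.662,-.0667],.21,-.33)"
```

```text
(240, 132)
(289, 114)
t 6.85 pos [ 0.6614 -0.0674  0.219 ] yaw -0.3282 fix tilt(units) [-0.04  -0.084  0.   ] F [ 0.1 -0.  -1.6] M [ 0.037  0.    -0.05 ] op 0.023 q6 0.05
need units [ 0.024  0.03  -0.359] rz -0.021
```

View pics/s3.png

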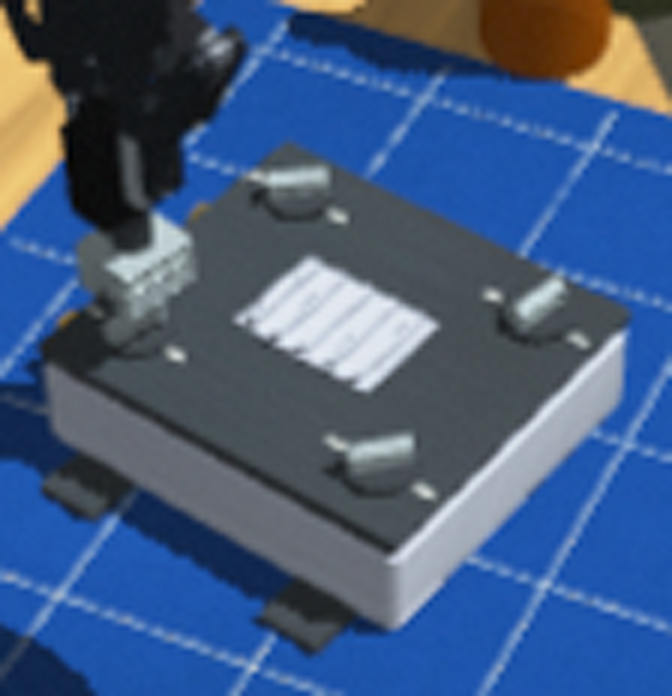

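View pics/t3.png

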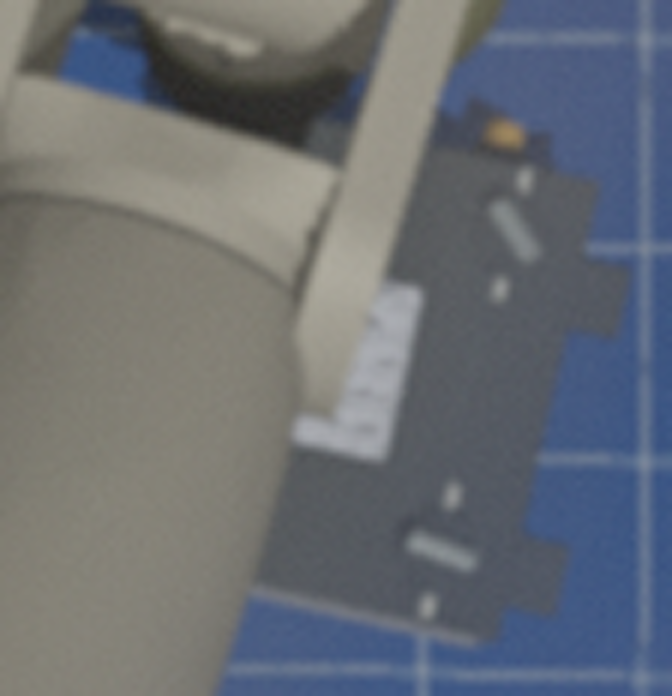

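The top view is hidden by the arm, but the side view shows the key jaws at about (140,275) over screw1 at (135,330). I overlay the predicted models on the side picture to get the offset within that one camera.

```bash
cat > ov.py <<'E'
from h import *
S=np.array([[.065,.055],[-.065,.055],[-.065,-.055],[.065,-.055]])
def W(p,L,z):
    L=np.atleast_2d(L);c,s=np.cos(p[2]),np.sin(p[2]);return np.c_[L@np.array([[c,s],[-s,c]])+p[:2],np.full(len(L),z)]
def overlay(npz,name,c,r,f,case,turns,key,kz,n="side"):
    im=np.load(npz)["im"];x0,y0=c[0]-r[0],c[1]-r[1]
    k=cv2.resize(im[y0:c[1]+r[1],x0:c[0]+r[0],::-1],None,fx=f,fy=f,interpolation=cv2.INTER_CUBIC)
    def pl(P,col,cl=True):
        q=((proj(n,P)-[x0,y0]+.5)*f-.5)*16
        cv2.polylines(k,[q.round().astype(np.int32)],cl,col,1,cv2.LINE_AA,4)
    if case is not None:
        pl(W(case,[[.095,.085],[-.095,.085],[-.095,-.085],[.095,-.085]],.058),(0,255,255))
        a=np.linspace(0,2*np.pi,40)
        for s,t in zip(S,turns):
            pl(W(case,s+.016*np.c_[np.cos(a),np.sin(a)],.062),(0,255,0))
            w=W(case,s,.074)[0]; pl(W([w[0],w[1],case[2]-t],[[.0,.013],[0,-.013]],.074),(0,0,255))
            pl(W([w[0],w[1],case[2]-t],[[.004,.013],[.004,-.013],[-.004,-.013],[-.004,.013]],.070),(0,128,255))
    if key is not None:
        for z in(0,.024):pl(W(key,[[.018,.016],[-.018,.016],[-.018,-.016],[.018,-.016]],kz+z),(255,0,255))
        for z in(.046,.092):pl(W(key,[[.022,.012],[-.022,.012],[-.022,-.012],[.022,-.012]],kz+z),(255,255,0))
    cv2.imwrite(name,k)
E
python3 - <<'E'
from ov import *
overlay('pics/s3.npz','pics/s3o.png',(290,195),(50,45),8,[.5868,-.1045,-.209],[.12,.7,.08,.7],[.6614,-.0674,-.328+np.pi/2],.0895)
E
```

```text
(no output)
```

View pics/s3o.png

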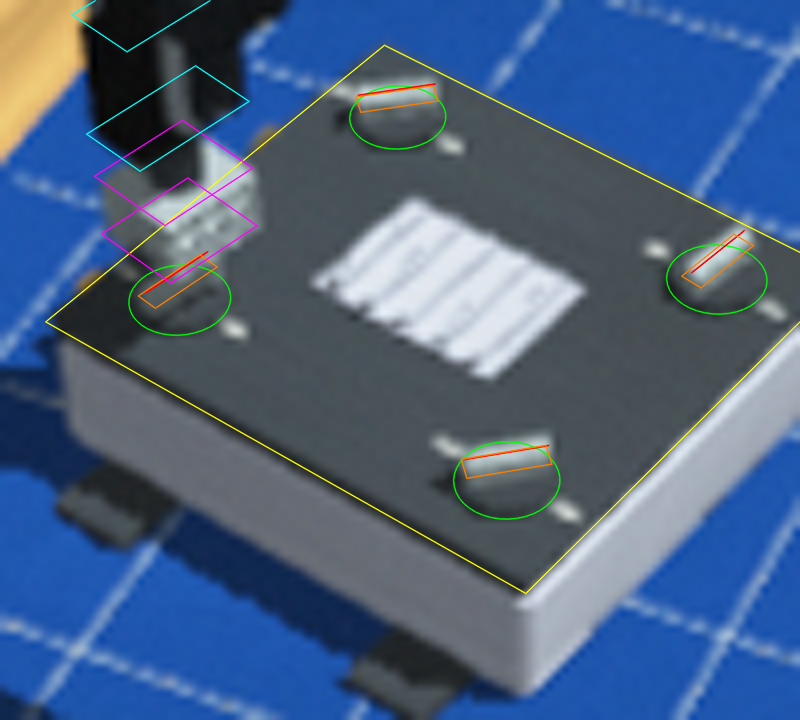

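Run:
```python
from ov import *
overlay('pics/s3.npz','pics/s3k.png',(262,173),(22,20),18,None,[],[.6614,-.0674,-.328+np.pi/2],.0895)
im=np.load('pics/s3.npz')["im"]
g=im[173-20:173+20,262-22:262+22,::-1];cv2.imwrite('pics/s3kr.png',cv2.resize(g,None,fx=18,fy=18,interpolation=cv2.INTER_CUBIC))
# marks
for n,f in(("top","pics/top0.npz"),("side","pics/s3.npz")):
    g=cv2.cvtColor(np.load(f)["im"],cv2.COLOR_RGB2GRAY)
    for z0 in(.058,):
      for p in [[.587,-.1075,-.209]]:
        for i,s in enumerate(S):
          for sg in(1,-1):
            best=None
            q=proj(n,W(p,s+[sg*.0205,0],.058))[0]
            u,v=q.round().astype(int);w=g[v-5:v+6,u-5:u+6].astype(float)
            b=w-np.percentile(w,60);b[b<.5*b.max()]=0
            yy,xx=np.mgrid[-5:6,-5:6];c=np.array([(xx*b).sum(),(yy*b).sum()])/b.sum()+[u,v]
            print(n,i+1,sg,"pred",q.round(1),"cent",c.round(2),"max",w.max(),"world",ray(n,c,.058)[0,:2].round(4))
```

```text
top 1 1 pred [330.1 134.9] cent [331.1  133.71] max 159.0 world [ 0.6851 -0.0737]
top 1 -1 pred [326.2 151.2] cent [326.89 151.68] max 95.0 world [ 0.6409 -0.0646]
top 2 1 pred [317.7 186.9] cent [316.44 188.74] max 94.0 world [ 0.5504 -0.0417]
top 2 -1 pred [313.7 203.6] cent [314.31 206.42] max 89.0 world [ 0.508  -0.0377]
top 3 1 pred [362.8 197.5] cent [363.43 195.27] max 96.0 world [ 0.5374 -0.1535]
top 3 -1 pred [358.9 214.3] cent [358.76 216.92] max 95.0 world [ 0.4857 -0.1432]
top 4 1 pred [374.8 145.1] cent [374.16 146.43] max 153.0 world [ 0.6559 -0.1775]
top 4 -1 pred [371.1 161.5] cent [372.45 160.79] max 152.0 world [ 0.6209 -0.1738]
side 1 1 pred [256.5 184. ] cent [261.   180.97] max 177.0 world [ 0.6772 -0.0861]
side 1 -1 pred [268.8 190.7] cent [268.82 190.64] max 208.0 world [ 0.642  -0.0633]
side 2 1 pred [296.6 206.1] cent [298.81 206.47] max 202.0 world [ 0.5496 -0.0456]
side 2 -1 pred [310.1 213.5] cent [312.89 216.72] max 222.0 world [ 0.5044 -0.0294]
side 3 1 pred [322.9 181.5] cent [325.95 182.22] max 212.0 world [ 0.5239 -0.1528]
side 3 -1 pred [336.  188.1] cent [339.15 191.2 ] max 224.0 world [ 0.4805 -0.1366]
side 4 1 pred [283.8 161.6] cent [286.23 161.27] max 203.0 world [ 0.6538 -0.183 ]
side 4 -1 pred [295.7 167.7] cent [295.84 167.63] max 189.0 world [ 0.6189 -0.1707]
```

View pics/s3k.png

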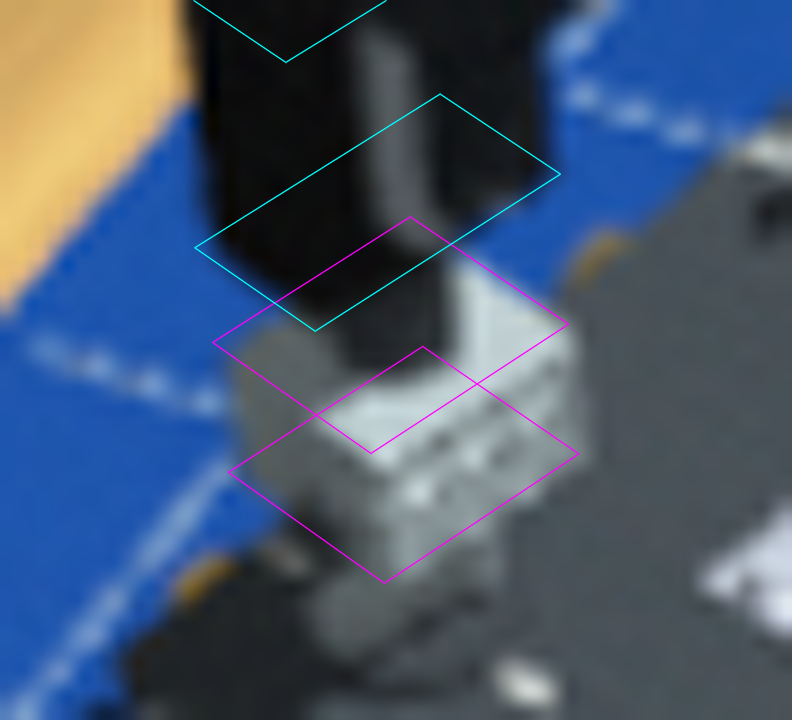

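View pics/s3kr.png

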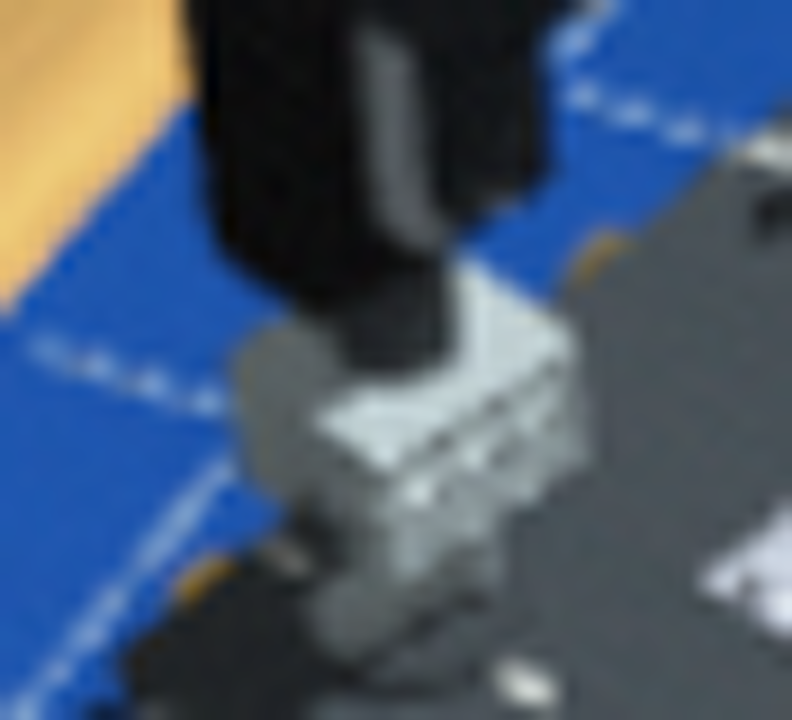

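Run:
```python
from ov import *
from scipy.optimize import least_squares
px=lambda c,o,f:(np.array(c,float)+.5)/f-.5+np.array(o)
side={(0,-1):(234,328),(3,-1):(451,145),(3,1):(342,90),(2,-1):(774,309),(2,1):(656,249),(1,-1):(566,511),(1,1):(447,445)}
top={(0,1):(270,86),(0,-1):(240,210),(3,1):(584,155),(3,-1):(554,283),(1,1):(183,449),(1,-1):(153,577),(2,1):(500,520),(2,-1):(471,652)}
def fit(n,D,o,f):
    k=list(D);uv=px([D[i] for i in k],o,f);w=ray(n,uv,.058)[:,:2]
    fn=lambda p:(W(p,np.array([S[i]+[s*p[3],0] for i,s in k]),.058)[:,:2]-w).ravel()*1000
    r=least_squares(fn,[.587,-.107,-.2,.022]);print(n,r.x.round(4),"res mm",r.fun.round(1).tolist());return r.x
ps=fit("side",side,(240,150),8);pt=fit("top",top,(293,122),7)
np.save("ps.npy",ps)
for i,w in enumerate(W(ps,S,.074)):print("s",i+1,w.round(4),"tcp target",(w[:2]+[.002,-.0009]).round(4), "top",W(pt,S,.074)[i].round(4))
overlay('pics/s3.npz','pics/s3p.png',(290,195),(50,45),8,ps,[.12,.7,.08,.7],[.6594,-.0665,-.328+np.pi/2],.0895)
```

```text
side [ 0.5891 -0.1083 -0.2089  0.0229] res mm [-0.6, 0.3, 0.2, -0.2, -0.5, -0.2, 0.4, -0.2, 0.1, -0.1, -0.0, 0.2, 0.4, 0.2]
top [ 0.5881 -0.1097 -0.2066  0.0227] res mm [0.4, -0.0, -0.3, -0.1, 0.0, 0.3, 0.4, -0.1, 0.2, -0.2, -0.2, -0.1, -0.6, 0.0, 0.1, 0.2]
s 1 [ 0.6641 -0.068   0.074 ] tcp target [ 0.6661 -0.0689] top [ 0.663  -0.0692  0.074 ]
s 2 [ 0.5369 -0.041   0.074 ] tcp target [ 0.5389 -0.0419] top [ 0.5358 -0.0425  0.074 ]
s 3 [ 0.5141 -0.1486  0.074 ] tcp target [ 0.5161 -0.1495] top [ 0.5132 -0.1502  0.074 ]
s 4 [ 0.6412 -0.1756  0.074 ] tcp target [ 0.6432 -0.1765] top [ 0.6405 -0.1768  0.074 ]
```

View pics/s3p.png

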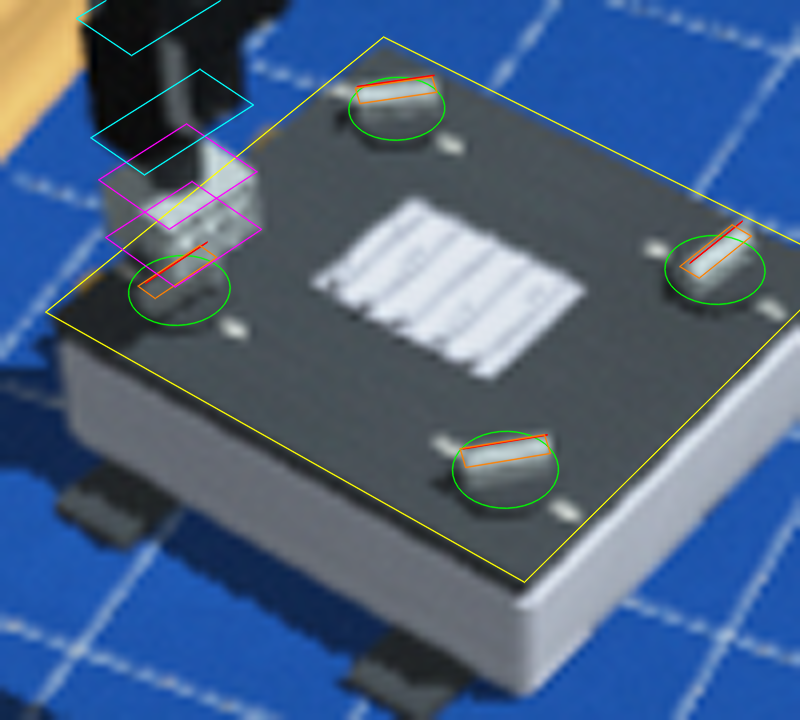

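Mark fits from both cameras agree to about 1.5 mm with residuals under 0.6 mm. The key needs about +4 mm in x and −1.5 mm in y to sit over screw1.

Call:
arm_command(xyz=[[0.17, -0.05, -0.1], [0, 0, 0]], delta_rot=[[0, 0, 0], [0, 0, 0]], gripper=[15, 15])

```text
time: 7.05
ee_pos: [0.6654, -0.0672, 0.2171]
tcp_rot: [-0.001, 0.987, -0.163, -0.004]
ft_force: [-0.2, -0.3, -3.0]
opening: 0.0233
```

Run:
```python
from ov import *
s,m,y=tool()
im,d=robot.get_image('side');np.savez('pics/s4.npz',im=im,d=d)
p=s["ee_pos"];overlay('pics/s4.npz','pics/s4.png',(262,180),(24,22),16,np.load('ps.npy'),[.12,.7,.08,.7],[p[0]-.002,p[1]+.0009,y+np.pi/2],p[2]-.1295)
```

```text
t 7.05 pos [ 0.6654 -0.0672  0.2171] yaw -0.3266 fix tilt(units) [-0.042 -0.082  0.   ] F [-0.2 -0.3 -3. ] M [ 0.006 -0.071  0.054] op 0.0233 q6 0.05
```

View pics/s4.png

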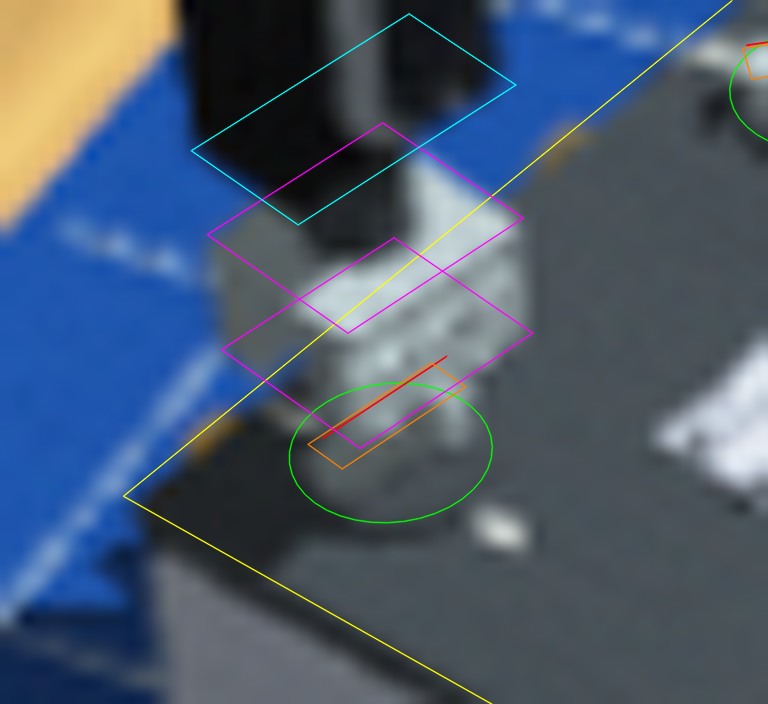

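Call:
arm_command(xyz=[[0.04, -0.07, 0], [0, 0, -0.3], [0, 0, -0.25], [0, 0, -0.2]], delta_rot=[[0, 0, 0], [0, 0, 0], [0, 0, 0], [0, 0, 0]], gripper=[15, 15, 15, 15])

```text
time: 7.5
ee_pos: [0.6662, -0.0676, 0.1988]
tcp_rot: [-0.001, 0.987, -0.162, -0.002]
ft_force: [-0.7, -0.6, -2.7]
opening: 0.0235
```

```bash
python3 -c "
from h import *
tool()"
```

```text
t 7.5 pos [ 0.6662 -0.0676  0.1988] yaw -0.3247 fix tilt(units) [-0.035 -0.052  0.   ] F [-0.7 -0.6 -2.7] M [ 0.005 -0.025  0.018] op 0.0235 q6 0.05
```

Call:
arm_command(xyz=[[0, -0.03, -0.15], [0, 0, -0.12], [0, 0, 0]], delta_rot=[[0, 0, 0], [0, 0, 0], [0, 0, 0]], gripper=[15, 15, 15])

```text
time: 7.8
ee_pos: [0.6661, -0.0684, 0.1915]
tcp_rot: [-0.001, 0.987, -0.162, -0.003]
ft_force: [-0.3, 0.3, 1.2]
opening: 0.0232
```

Run:
```python
from ov import *
s,m,y=tool()
im,d=robot.get_image('side');np.savez('pics/s5.npz',im=im,d=d)
p=s["ee_pos"];overlay('pics/s5.npz','pics/s5.png',(262,180),(24,22),16,np.load('ps.npy')+[0,0,0,0],[],None,0)
```

```text
t 7.8 pos [ 0.6661 -0.0684  0.1915] yaw -0.3247 fix tilt(units) [-0.035 -0.054  0.   ] F [-0.3  0.3  1.2] M [0.136 0.234 0.035] op 0.0232 q6 0.05
```

View pics/s5.png

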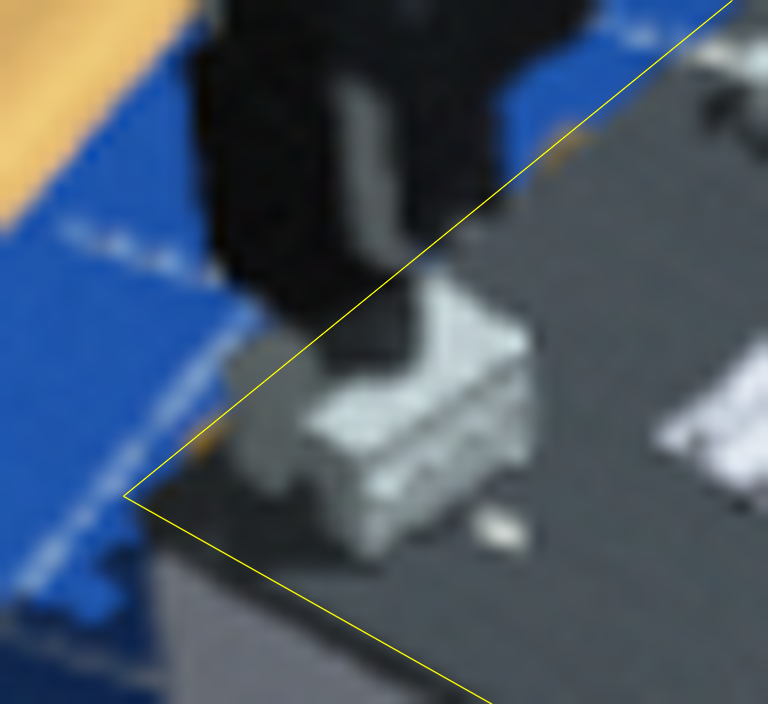

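The key is seated over screw1, with its jaw base down on the flange around (360,545). I now turn clockwise.

Call:
arm_command(xyz=[[0, 0, 0.03], [0, 0, 0], [0, 0, 0], [0, 0, 0], [0, 0, 0]], delta_rot=[[0, 0, -0.9], [0, 0, -0.9], [0, 0, -0.9], [0, 0, -0.9], [0, 0, -0.9]], gripper=[15, 15, 15, 15, 15])

```text
time: 8.35
ee_pos: [0.6659, -0.0685, 0.1918]
tcp_rot: [-0.002, 0.934, -0.358, -0.003]
ft_force: [0.0, 0.0, -1.2]
opening: 0.0234
```

```bash
python3 -c "
from h import *
go([.6661,-.0684],.192,-1.15)"
```

```text
t 8.35 pos [ 0.6659 -0.0685  0.1918] yaw -0.7312 fix tilt(units) [-0.055 -0.046  0.   ] F [ 0.   0.  -1.2] M [-0.085 -0.019  0.132] op 0.0234 q6 0.45
need units [0.01  0.003 0.01 ] rz -4.799
```

Call:
arm_command(xyz=[[0, 0, 0], [0, 0, 0], [0, 0, 0], [0, 0, 0], [0, 0, 0]], delta_rot=[[0, 0, -0.95], [0, 0, -0.95], [0, 0, -0.95], [0, 0, -0.95], [0, 0, -0.8]], gripper=[15, 15, 15, 15, 15])

```text
time: 8.85
ee_pos: [0.6662, -0.0689, 0.1918]
tcp_rot: [-0.002, 0.839, -0.543, -0.002]
ft_force: [0.2, 0.1, -0.6]
opening: 0.0234
```

```bash
python3 -c "
from h import *
go([.6661,-.0684],.192,-1.15)"
```

```text
t 8.85 pos [ 0.6662 -0.0689  0.1918] yaw -1.1491 fix tilt(units) [-0.054 -0.006  0.   ] F [ 0.2  0.1 -0.6] M [-0.052  0.106  0.111] op 0.0234 q6 0.87
need units [-0.002  0.019  0.008] rz -0.01
```

Call:
arm_command(xyz=[[0, 0, 0], [0, 0, 0], [0, 0, 0.5], [0, 0, 0.7], [-0.3, -0.2, 0.3]], delta_rot=[[0, 0, 0.8], [0, 0, 0.7], [0, 0, 0], [0, 0, 0], [0, 0, 0.5]], gripper=[15, 15, 15, 15, 15])

```text
time: 9.35
ee_pos: [0.6588, -0.0736, 0.23]
tcp_rot: [-0.001, 0.884, -0.468, -0.003]
ft_force: [0.2, 0.2, -2.5]
opening: 0.023
```

Call:
arm_command(xyz=[[-0.95, -0.5, 0], [-0.95, -0.5, 0], [-0.95, -0.5, 0], [-0.95, -0.5, 0], [-0.95, -0.5, 0]], delta_rot=[[0, 0, 1], [0, 0, 1], [0, 0, 1], [0, 0, 1], [0, 0, 1]], gripper=[15, 15, 15, 15, 15])

```text
time: 9.85
ee_pos: [0.5381, -0.1371, 0.2355]
tcp_rot: [-0.001, 0.965, -0.261, 0.001]
ft_force: [0.0, -0.5, -1.8]
opening: 0.0232
```

Run:
```python
from ov import *
go([.5162,-.1493],.217,-.289)
im,d=robot.get_image('side');np.savez('pics/s6.npz',im=im,d=d)
overlay('pics/s6.npz','pics/s6.png',(290,185),(50,50),8,np.load('ps.npy'),[.785,.7,.08,.7],None,0)
```

```text
t 9.85 pos [ 0.5381 -0.1371  0.2355] yaw -0.5275 fix tilt(units) [-0.024  0.041 -0.   ] F [ 0.  -0.5 -1.8] M [-0.021 -0.009 -0.003] op 0.0232 q6 0.06
need units [-0.875 -0.487 -0.74 ] rz 2.733
```

View pics/s6.png

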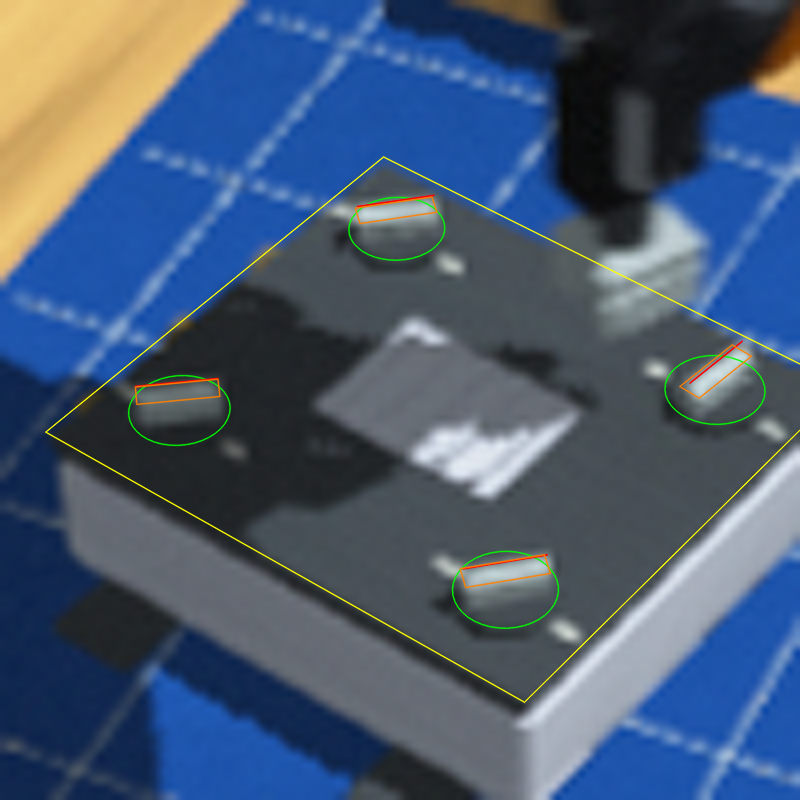

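Screw1's bar at (178,390) matches the 0.785 overlay. Now to screw3.

Call:
arm_command(xyz=[[-0.6, -0.3, -0.2], [-0.28, -0.2, -0.3], [0, 0, -0.2], [0, 0, 0]], delta_rot=[[0, 0, 1], [0, 0, 1], [0, 0, 0.7], [0, 0, 0]], gripper=[15, 15, 15, 15])

```text
time: 10.3
ee_pos: [0.5117, -0.1528, 0.2219]
tcp_rot: [-0.0, 0.99, -0.144, 0.003]
ft_force: [-0.5, 1.4, -2.5]
opening: 0.023
```

Run:
```python
from ov import *
go([.5162,-.1493],.213,-.289)
```

```text
t 10.3 pos [ 0.5117 -0.1528  0.2219] yaw -0.2885 fix tilt(units) [ 0.005  0.066 -0.   ] F [-0.5  1.4 -2.5] M [-0.059  0.032 -0.025] op 0.023 q6 -0.23
need units [ 0.178  0.138 -0.355] rz -0.006
```

Call:
arm_command(xyz=[[0.17, 0.13, -0.3], [0, 0, 0], [0, 0, 0]], delta_rot=[[0, 0.1, 0], [0, 0, 0], [0, 0, 0]], gripper=[15, 15, 15])

```text
time: 10.6
ee_pos: [0.5172, -0.1492, 0.2153]
tcp_rot: [0.001, 0.989, -0.146, -0.001]
ft_force: [0.2, -0.0, -2.9]
opening: 0.0232
```

Run:
```python
from ov import *
go([.5162,-.1493],.193,-.289)
s,m,y=tool()
im,d=robot.get_image('side');np.savez('pics/s7.npz',im=im,d=d)
p=s["ee_pos"];overlay('pics/s7.npz','pics/s7.png',(328,180),(24,22),16,np.load('ps.npy'),[.785,.7,.08,.7],[p[0]-.002,p[1]+.0008,y+np.pi/2],p[2]-.1295)
```

```text
t 10.6 pos [ 0.5172 -0.1492  0.2153] yaw -0.2939 fix tilt(units) [ 0.017 -0.018 -0.   ] F [ 0.2 -0.  -2.9] M [ 0.007 -0.     0.028] op 0.0232 q6 -0.21
need units [-0.039 -0.005 -0.891] rz 0.056
t 10.6 pos [ 0.5172 -0.1492  0.2153] yaw -0.2939 fix tilt(units) [ 0.017 -0.018 -0.   ] F [ 0.2 -0.  -2.9] M [ 0.007 -0.     0.028] op 0.0232 q6 -0.21
```

View pics/s7.png

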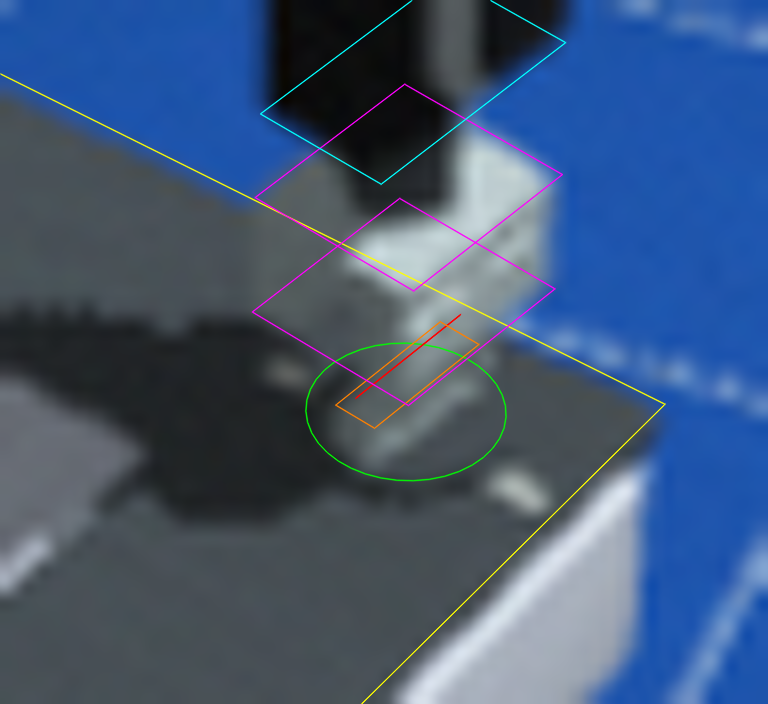

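Overlay and image agree, and the key's slot lines up over the screw3 bar at (405,365). I lower it.

Call:
arm_command(xyz=[[-0.04, 0, -0.3], [0, 0, -0.25], [0, 0, -0.15], [0, 0, 0]], delta_rot=[[0, 0, 0.05], [0, 0, 0], [0, 0, 0], [0, 0, 0]], gripper=[15, 15, 15, 15])

```text
time: 11.05
ee_pos: [0.516, -0.1489, 0.196]
tcp_rot: [0.001, 0.99, -0.144, -0.001]
ft_force: [-0.1, -1.2, -1.9]
opening: 0.0235
```

Run:
```python
from ov import *
go([.5162,-.1493],.1925,-.289)
```

```text
t 11.05 pos [ 0.516  -0.1489  0.196 ] yaw -0.2896 fix tilt(units) [ 0.014 -0.027 -0.   ] F [-0.1 -1.2 -1.9] M [ 0.008 -0.024 -0.027] op 0.0235 q6 -0.21
need units [ 0.01  -0.016 -0.141] rz 0.007
```

Call:
arm_command(xyz=[[0, -0.02, -0.15], [0, 0, 0], [0, 0, 0], [0, 0, 0], [0, 0, 0]], delta_rot=[[0, 0, 0], [0, 0, -0.5], [0, 0, -0.9], [0, 0, -0.9], [0, 0, -0.9]], gripper=[15, 15, 15, 15, 15])

```text
time: 11.55
ee_pos: [0.5153, -0.1497, 0.1915]
tcp_rot: [0.001, 0.958, -0.285, -0.002]
ft_force: [-2.2, -0.7, 0.1]
opening: 0.0233
```

Run:
```python
from ov import *
go([.5162,-.1493],.1925,-1.15)
```

```text
t 11.55 pos [ 0.5153 -0.1497  0.1915] yaw -0.5782 fix tilt(units) [ 0.003 -0.055 -0.   ] F [-2.2 -0.7  0.1] M [0.204 0.265 0.169] op 0.0233 q6 0.08
need units [0.035 0.015 0.039] rz -6.552
```

Call:
arm_command(xyz=[[0.02, 0, 0.02], [0, 0, 0], [0, 0, 0], [0, 0, 0], [0, 0, 0]], delta_rot=[[0, 0, -0.95], [0, 0, -0.95], [0, 0, -0.95], [0, 0, -0.95], [0, 0, -0.95]], gripper=[15, 15, 15, 15, 15])

```text
time: 12.05
ee_pos: [0.5156, -0.1499, 0.1916]
tcp_rot: [0.0, 0.875, -0.484, -0.003]
ft_force: [-0.2, 0.0, -2.6]
opening: 0.0232
```

Run:
```python
from ov import *
go([.5162,-.1493],.1925,-1.15)
```

```text
t 12.05 pos [ 0.5156 -0.1499  0.1916] yaw -1.0095 fix tilt(units) [-0.021 -0.055 -0.   ] F [-0.2  0.  -2.6] M [0.006 0.082 0.106] op 0.0232 q6 0.51
need units [0.022 0.023 0.036] rz -1.61
```

Call:
arm_command(xyz=[[0, 0, 0], [0, 0, 0], [0, 0, 0], [0, 0, 0], [0, 0, 0.5]], delta_rot=[[0, 0, -0.8], [0, 0, -0.7], [0, 0, 0.8], [0, 0, 0.8], [0, 0, 0]], gripper=[15, 15, 15, 15, 15])

```text
time: 12.55
ee_pos: [0.5155, -0.15, 0.2029]
tcp_rot: [0.0, 0.877, -0.481, -0.003]
ft_force: [-0.2, 0.2, -1.7]
opening: 0.023
```

Call:
arm_command(xyz=[[0, 0, 0.8], [0, 0, 0.8], [0, 0, 0]], delta_rot=[[0, 0, 0.2], [0, 0, 0], [0, 0, 0]], gripper=[15, 15, 15])

```text
time: 12.85
ee_pos: [0.5158, -0.1503, 0.2447]
tcp_rot: [0.0, 0.881, -0.473, -0.002]
ft_force: [0.6, 0.4, -3.1]
opening: 0.023
```

Run:
```python
from ov import *
go([.5156,-.1495],.196,-.994)
im,d=robot.get_image('side');np.savez('pics/s8.npz',im=im,d=d)
overlay('pics/s8.npz','pics/s8.png',(290,185),(50,50),8,np.load('ps.npy'),[.785,.7,.785,.7],None,0)
```

```text
t 12.85 pos [ 0.5158 -0.1503  0.2447] yaw -0.9854 fix tilt(units) [-0.019 -0.047 -0.   ] F [ 0.6  0.4 -3.1] M [ 0.013  0.015 -0.008] op 0.023 q6 0.48
need units [-0.01   0.033 -1.947] rz -0.099
```

View pics/s8.png

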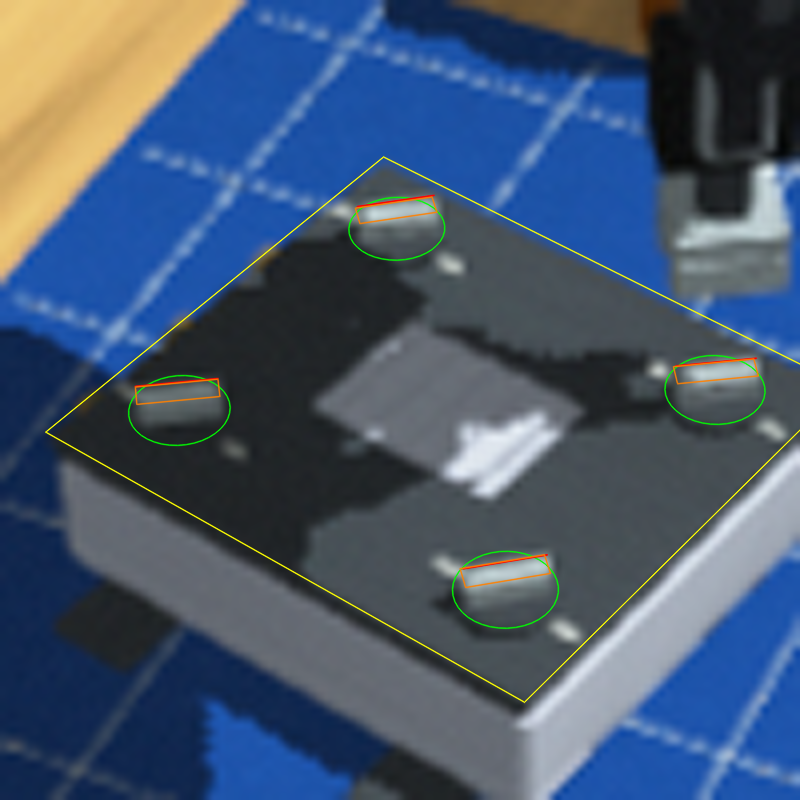

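All four screws are now about halfway, with bars matching the overlays. The second pass starts with screw3.

Call:
arm_command(xyz=[[0, 0.02, -0.8], [0, 0, -0.5], [0, 0, -0.5], [0, 0, -0.1], [0, 0, 0]], delta_rot=[[0, 0, -0.1], [0, 0, 0], [0, 0, 0], [0, 0, 0], [0, 0, 0]], gripper=[15, 15, 15, 15, 15])

```text
time: 13.4
ee_pos: [0.5144, -0.1494, 0.1913]
tcp_rot: [0.0, 0.879, -0.477, -0.005]
ft_force: [-3.4, 0.5, 13.7]
opening: 0.0232
```

Run:
```python
from ov import *
go([.5156,-.1495],.192,-1.935)
```

```text
t 13.4 pos [ 0.5144 -0.1494  0.1913] yaw -0.995 fix tilt(units) [-0.044 -0.096 -0.   ] F [-3.4  0.5 13.7] M [0.408 0.569 0.067] op 0.0232 q6 0.49
need units [ 0.047 -0.006  0.027] rz -10.771
```

Call:
arm_command(xyz=[[0.05, 0, 0.05], [0, 0, 0], [0, 0, 0], [0, 0, 0], [0, 0, 0]], delta_rot=[[0, 0, -0.9], [0, 0, -0.95], [0, 0, -0.95], [0, 0, -0.95], [0, 0, -0.95]], gripper=[15, 15, 15, 15, 15])

```text
time: 13.9
ee_pos: [0.5161, -0.1503, 0.192]
tcp_rot: [0.0, 0.759, -0.652, -0.003]
ft_force: [-0.9, -0.2, 3.9]
opening: 0.0232
```

Run:
```python
from ov import *
go([.5156,-.1495],.192,-1.935)
```

```text
t 13.9 pos [ 0.5161 -0.1503  0.192 ] yaw -1.4194 fix tilt(units) [-0.047 -0.055 -0.   ] F [-0.9 -0.2  3.9] M [0.025 0.139 0.11 ] op 0.0232 q6 0.91
need units [-0.022  0.03   0.002] rz -5.908
```

Call:
arm_command(xyz=[[0, 0, 0.02], [0, 0, 0], [0, 0, 0], [0, 0, 0], [0, 0, 0]], delta_rot=[[0, 0, -0.95], [0, 0, -0.95], [0, 0, -0.95], [0, 0, -0.95], [0, 0, -0.95]], gripper=[15, 15, 15, 15, 15])

```text
time: 14.4
ee_pos: [0.5162, -0.1506, 0.1919]
tcp_rot: [0.0, -0.602, 0.799, 0.002]
ft_force: [-0.4, 0.9, 3.4]
opening: 0.0233
```

Call:
arm_command(xyz=[[0, 0, 0], [0, 0, 0], [0, 0, 0]], delta_rot=[[0, 0, -0.7], [0, 0, -0.5], [0, 0, 0]], gripper=[15, 15, 15])

```text
time: 14.7
ee_pos: [0.5161, -0.1507, 0.1919]
tcp_rot: [0.001, -0.557, 0.831, 0.002]
ft_force: [0.3, 1.2, 2.2]
opening: 0.0231
```

Run:
```python
from ov import *
go([.5156,-.1495],.192,-1.97)
```

```text
t 14.7 pos [ 0.5161 -0.1507  0.1919] yaw -1.961 fix tilt(units) [-0.047 -0.017 -0.   ] F [0.3 1.2 2.2] M [0.116 0.121 0.113] op 0.0231 q6 1.45
need units [-0.02   0.046  0.004] rz -0.103
```

Call:
arm_command(xyz=[[0, 0.02, 0], [0, 0, 0]], delta_rot=[[0, 0, -0.5], [0, 0, 0]], gripper=[15, 15])

```text
time: 14.9
ee_pos: [0.5161, -0.1505, 0.192]
tcp_rot: [0.0, -0.539, 0.842, 0.001]
ft_force: [-0.7, 0.7, 3.2]
opening: 0.0232
```

Run:
```python
from ov import *
go([.5156,-.1495],.192,-1.97)
```

```text
t 14.9 pos [ 0.5161 -0.1505  0.192 ] yaw -2.0021 fix tilt(units) [-0.031 -0.013 -0.   ] F [-0.7  0.7  3.2] M [0.113 0.176 0.404] op 0.0232 q6 1.5
need units [-0.021  0.04   0.001] rz 0.368
```

Mz jumped to 0.40, so screw3 is at its stop. I back off within the play, lift, and go to screw1.

Call:
arm_command(xyz=[[0, 0, 0], [0, 0, 0], [0, 0, 0.6], [0, 0, 0.8], [0.4, 0.2, 0.4]], delta_rot=[[0, 0, 1], [0, 0, 1], [0, 0, 0], [0, 0, 0.5], [0, 0, 1]], gripper=[15, 15, 15, 15, 15])

```text
time: 15.4
ee_pos: [0.5247, -0.1454, 0.2344]
tcp_rot: [-0.001, -0.668, 0.744, 0.005]
ft_force: [0.1, -0.6, -2.4]
opening: 0.0232
```

Call:
arm_command(xyz=[[1, 0.55, 0], [1, 0.55, 0], [1, 0.55, 0], [1, 0.55, 0], [0.9, 0.5, 0]], delta_rot=[[0, 0, 1], [0, 0, 1], [0, 0, 1], [0, 0, 1], [0, 0, 1]], gripper=[15, 15, 15, 15, 15])

```text
time: 15.9
ee_pos: [0.6497, -0.0759, 0.2325]
tcp_rot: [0.003, 0.82, -0.572, -0.007]
ft_force: [0.3, -0.1, -2.6]
opening: 0.0232
```

Run:
```python
from ov import *
go([.6661,-.0686],.217,-.98)
im,d=robot.get_image('side');np.savez('pics/s9.npz',im=im,d=d)
overlay('pics/s9.npz','pics/s9.png',(290,185),(50,50),8,np.load('ps.npy'),[.785,.7,1.571,.7],None,0)
```

```text
t 15.9 pos [ 0.6497 -0.0759  0.2325] yaw -1.2177 fix tilt(units) [-0.041 -0.165 -0.001] F [ 0.3 -0.1 -2.6] M [-0.039 -0.101 -0.001] op 0.0232 q6 0.92
need units [ 0.656  0.293 -0.62 ] rz 2.724
```

View pics/s9.png

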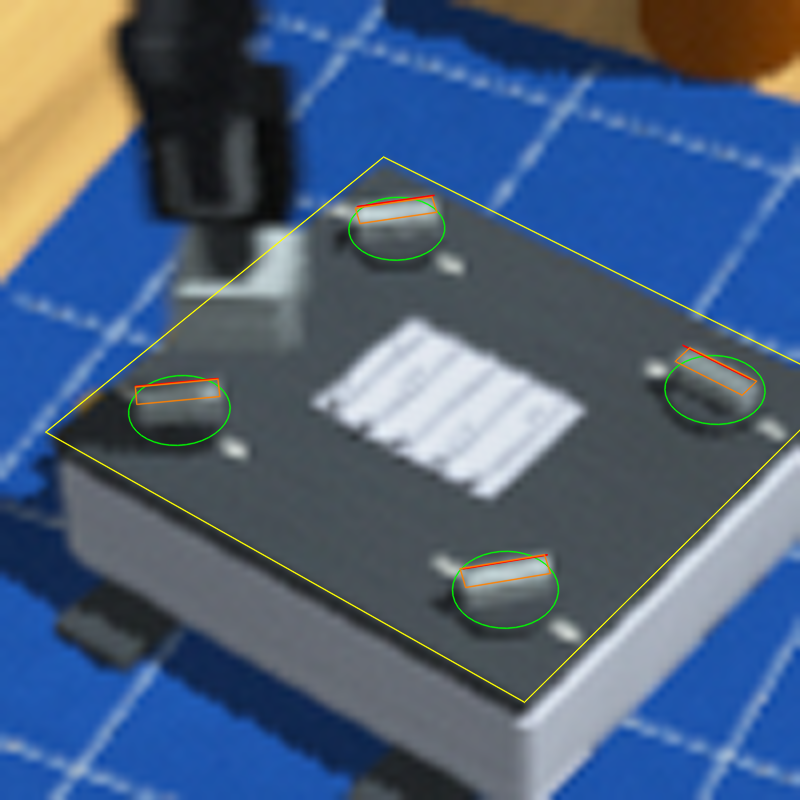

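Screw3's bar at (715,370) is in line with its marks. On to screw1.

Call:
arm_command(xyz=[[0.4, 0.2, -0.2], [0.2, 0.09, -0.2], [0, 0, -0.1], [0, 0, 0]], delta_rot=[[0, -0.05, 1], [0, -0.05, 1], [0, 0, 0.7], [0, 0, 0]], gripper=[15, 15, 15, 15])

```text
time: 16.35
ee_pos: [0.668, -0.0646, 0.2138]
tcp_rot: [0.0, 0.888, -0.46, -0.006]
ft_force: [-0.8, -0.0, -2.1]
opening: 0.0235
```

Run:
```python
from ov import *
go([.6661,-.0686],.217,-.98)
```

```text
t 16.35 pos [ 0.668  -0.0646  0.2138] yaw -0.9569 fix tilt(units) [-0.064 -0.132 -0.   ] F [-0.8 -0.  -2.1] M [ 0.019 -0.003  0.036] op 0.0235 q6 0.68
need units [-0.078 -0.161  0.128] rz -0.264
```

Call:
arm_command(xyz=[[-0.07, -0.15, 0], [0, 0, 0], [0, 0, 0]], delta_rot=[[0, -0.1, -0.26], [0, 0, 0], [0, 0, 0]], gripper=[15, 15, 15])

```text
time: 16.65
ee_pos: [0.6657, -0.0689, 0.2128]
tcp_rot: [-0.002, 0.881, -0.473, -0.003]
ft_force: [-0.2, -1.3, -1.5]
opening: 0.0231
```

Run:
```python
from ov import *
go([.6661,-.0686],.1925,-.98)
s,m,y=tool()
im,d=robot.get_image('side');np.savez('pics/s10.npz',im=im,d=d)
p=s["ee_pos"];overlay('pics/s10.npz','pics/s10.png',(262,180),(24,22),16,np.load('ps.npy'),[.77,.7,1.57,.7],[p[0]-.002,p[1]+.0008,y+np.pi/2],p[2]-.1295)
```

```text
t 16.65 pos [ 0.6657 -0.0689  0.2128] yaw -0.9843 fix tilt(units) [-0.076 -0.042  0.   ] F [-0.2 -1.3 -1.5] M [-0.013 -0.013 -0.039] op 0.0231 q6 0.7
need units [ 0.016  0.011 -0.813] rz 0.05
t 16.65 pos [ 0.6657 -0.0689  0.2128] yaw -0.9843 fix tilt(units) [-0.076 -0.042  0.   ] F [-0.2 -1.3 -1.5] M [-0.013 -0.013 -0.039] op 0.0231 q6 0.7
```

View pics/s10.png

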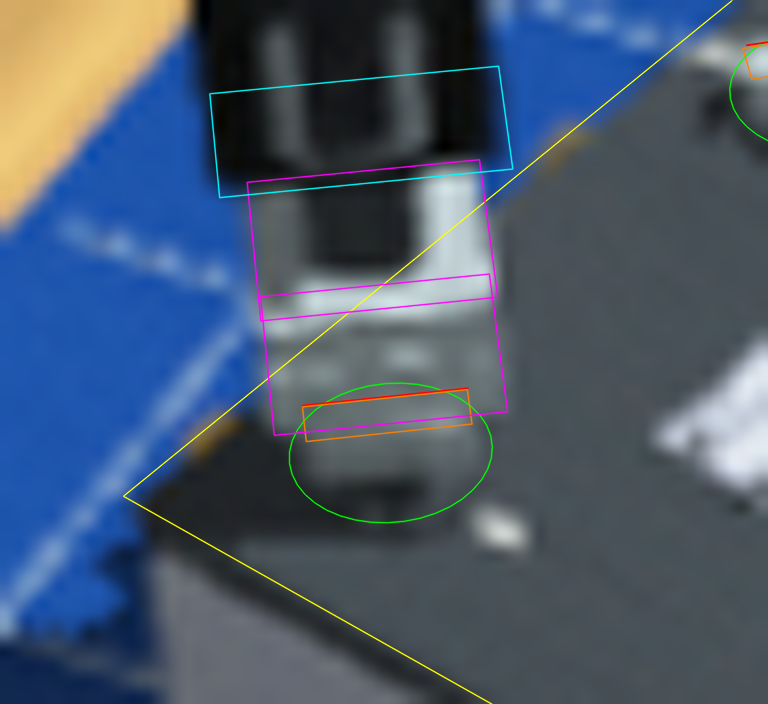

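Aligned over screw1's bar. I lower, then turn.

Call:
arm_command(xyz=[[0.02, 0, -0.35], [0, 0, -0.3], [0, 0, -0.15], [0, 0, 0]], delta_rot=[[0, 0, 0], [0, 0, 0], [0, 0, 0], [0, 0, 0]], gripper=[15, 15, 15, 15])

```text
time: 17.1
ee_pos: [0.6662, -0.0691, 0.1915]
tcp_rot: [-0.002, 0.881, -0.473, -0.003]
ft_force: [-0.1, -0.6, -1.0]
opening: 0.0237
```

Run:
```python
from ov import *
go([.6661,-.0686],.1925,-1.98)
```

```text
t 17.1 pos [ 0.6662 -0.0691  0.1915] yaw -0.985 fix tilt(units) [-0.072 -0.032  0.   ] F [-0.1 -0.6 -1. ] M [-0.122 -0.063  0.038] op 0.0237 q6 0.7
need units [-0.005  0.019  0.039] rz -11.402
```

Call:
arm_command(xyz=[[0, 0, 0.02], [0, 0, 0], [0, 0, 0], [0, 0, 0], [0, 0, 0]], delta_rot=[[0, 0, -0.95], [0, 0, -0.95], [0, 0, -0.95], [0, 0, -0.95], [0, 0, -0.95]], gripper=[15, 15, 15, 15, 15])

```text
time: 17.6
ee_pos: [0.6665, -0.0693, 0.1918]
tcp_rot: [-0.002, 0.76, -0.649, -0.002]
ft_force: [0.4, -0.8, -2.2]
opening: 0.0233
```

Call:
arm_command(xyz=[[0, 0.02, 0], [0, 0, 0], [0, 0, 0], [0, 0, 0], [0, 0, 0]], delta_rot=[[0, 0, -0.95], [0, 0, -0.95], [0, 0, -0.95], [0, 0, -0.95], [0, 0, -0.95]], gripper=[15, 15, 15, 15, 15])

```text
time: 18.1
ee_pos: [0.6666, -0.0697, 0.1918]
tcp_rot: [0.002, -0.604, 0.797, 0.0]
ft_force: [-0.2, -0.1, -1.9]
opening: 0.0232
```

Run:
```python
from ov import *
go([.6661,-.0686],.1925,-1.98)
```

```text
t 18.1 pos [ 0.6666 -0.0697  0.1918] yaw -1.845 fix tilt(units) [-0.029  0.022  0.   ] F [-0.2 -0.1 -1.9] M [-0.187  0.015  0.138] op 0.0232 q6 1.56
need units [-0.019  0.044  0.029] rz -1.547
```

Call:
arm_command(xyz=[[0, 0.03, 0], [0, 0, 0], [0, 0, 0]], delta_rot=[[0, 0, -0.8], [0, 0, -0.8], [0, 0, 0]], gripper=[15, 15, 15])

```text
time: 18.4
ee_pos: [0.6666, -0.0697, 0.1918]
tcp_rot: [0.001, -0.544, 0.839, -0.001]
ft_force: [-0.3, 0.2, -0.8]
opening: 0.0232
```

Run:
```python
from ov import *
go([.6661,-.0686],.1925,-1.98)
```

```text
t 18.4 pos [ 0.6666 -0.0697  0.1918] yaw -1.9909 fix tilt(units) [-0.     0.023  0.   ] F [-0.3  0.2 -0.8] M [0.085 0.006 0.314] op 0.0232 q6 1.71
need units [-0.02   0.045  0.029] rz 0.125
```

Call:
arm_command(xyz=[[0, 0, 0], [0, 0, 0]], delta_rot=[[0, 0, -0.2], [0, 0, 0]], gripper=[15, 15])

```text
time: 18.6
ee_pos: [0.6666, -0.0697, 0.1918]
tcp_rot: [0.001, -0.538, 0.843, -0.001]
ft_force: [0.0, -1.0, -2.3]
opening: 0.0234
```

Run:
```python
from ov import *
go([.6453,-.1765],.217,-.91)
```

```text
t 18.6 pos [ 0.6666 -0.0697  0.1918] yaw -2.0058 fix tilt(units) [0.004 0.021 0.   ] F [ 0.  -1.  -2.3] M [-0.118  0.063  0.461] op 0.0234 q6 1.73
need units [-0.852 -4.272  1.009] rz 12.557
```

Call:
arm_command(xyz=[[0, 0, 0], [0, 0, 0], [0, 0, 0.6], [0, 0, 0.8], [-0.1, -0.4, 0.2]], delta_rot=[[0, 0, 1], [0, 0, 1], [0, 0, 0], [0, 0, 0.5], [0, 0, 1]], gripper=[15, 15, 15, 15, 15])

```text
time: 19.1
ee_pos: [0.6638, -0.0783, 0.2315]
tcp_rot: [0.0, -0.665, 0.746, 0.001]
ft_force: [-0.3, -0.9, -2.0]
opening: 0.0232
```

Call:
arm_command(xyz=[[-0.2, -0.8, 0], [-0.2, -0.8, 0], [-0.2, -0.8, 0], [-0.15, -0.7, 0], [-0.1, -0.4, 0]], delta_rot=[[0, 0, 1], [0, 0, 1], [0, 0, 1], [0, 0, 1], [0, 0, 1]], gripper=[15, 15, 15, 15, 15])

```text
time: 19.6
ee_pos: [0.6419, -0.1678, 0.233]
tcp_rot: [-0.001, 0.818, -0.575, -0.001]
ft_force: [-0.4, 0.6, -1.9]
opening: 0.0234
```

Call:
arm_command(xyz=[[0, 0, 0], [0, 0, 0], [0, 0, 0], [0, 0, 0]], delta_rot=[[0, 0, 1], [0, 0, 1], [0, 0, 1], [0, 0, 0]], gripper=[15, 15, 15, 15])

```text
time: 20.0
ee_pos: [0.6413, -0.1699, 0.2328]
tcp_rot: [-0.001, 0.889, -0.458, -0.001]
ft_force: [-0.6, 0.5, -1.6]
opening: 0.023
```

Run:
```python
from ov import *
go([.6433,-.1763],.217,-.91)
im,d=robot.get_image('side');np.savez('pics/s11.npz',im=im,d=d)
overlay('pics/s11.npz','pics/s11.png',(290,185),(50,50),8,np.load('ps.npy'),[1.571,.7,1.571,.7],None,0)
```

```text
t 20.0 pos [ 0.6413 -0.1699  0.2328] yaw -0.9519 fix tilt(units) [-0.04  -0.007  0.   ] F [-0.6  0.5 -1.6] M [-0.054  0.002  0.062] op 0.023 q6 0.51
need units [ 0.079 -0.258 -0.633] rz 0.48
```

View pics/s11.png

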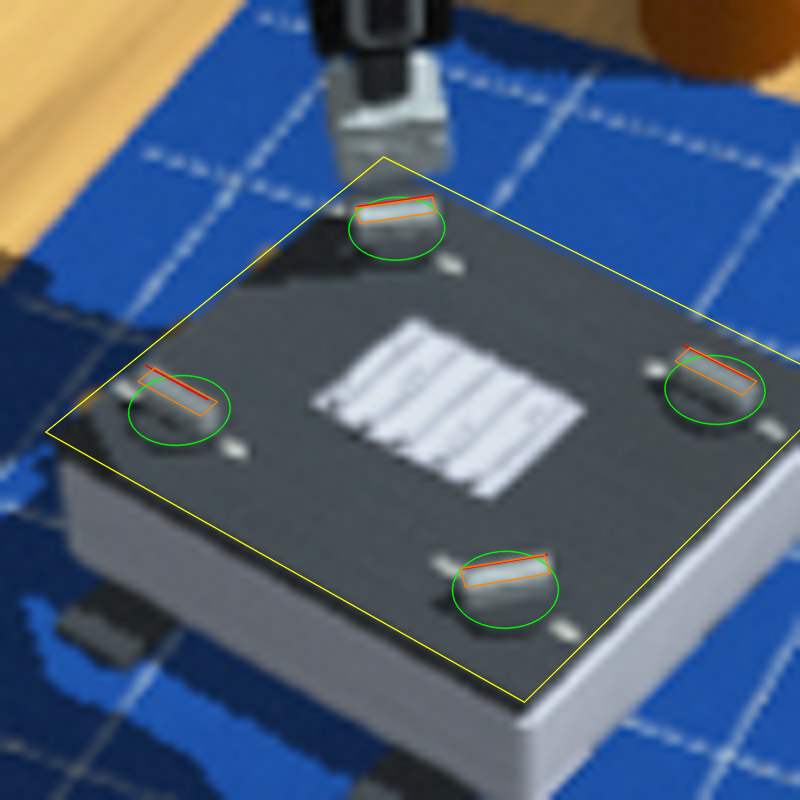

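Screw1 is home, with its bar at (178,392) in line with the marks. Next is screw4.

Call:
arm_command(xyz=[[0.08, -0.25, -0.4], [0, 0, -0.3], [0, 0, 0]], delta_rot=[[0, 0, 0.48], [0, 0, 0], [0, 0, 0]], gripper=[15, 15, 15])

```text
time: 20.35
ee_pos: [0.6434, -0.1757, 0.2149]
tcp_rot: [-0.002, 0.897, -0.443, -0.001]
ft_force: [-0.3, 0.8, -2.0]
opening: 0.0232
```

Run:
```python
from ov import *
go([.6433,-.1763],.1925,-.91)
s,m,y=tool()
im,d=robot.get_image('side');np.savez('pics/s12.npz',im=im,d=d)
p=s["ee_pos"];overlay('pics/s12.npz','pics/s12.png',(288,160),(24,22),16,np.load('ps.npy'),[.77,.7,1.57,.7],[p[0]-.002,p[1]+.0008,y+np.pi/2],p[2]-.1295)
```

```text
t 20.35 pos [ 0.6434 -0.1757  0.2149] yaw -0.9175 fix tilt(units) [-0.043 -0.004  0.   ] F [-0.3  0.8 -2. ] M [ 0.005 -0.023  0.032] op 0.0232 q6 0.47
need units [-0.003 -0.024 -0.896] rz 0.086
t 20.35 pos [ 0.6434 -0.1757  0.2149] yaw -0.9175 fix tilt(units) [-0.043 -0.004  0.   ] F [-0.3  0.8 -2. ] M [ 0.005 -0.023  0.032] op 0.0232 q6 0.47
```

View pics/s12.png

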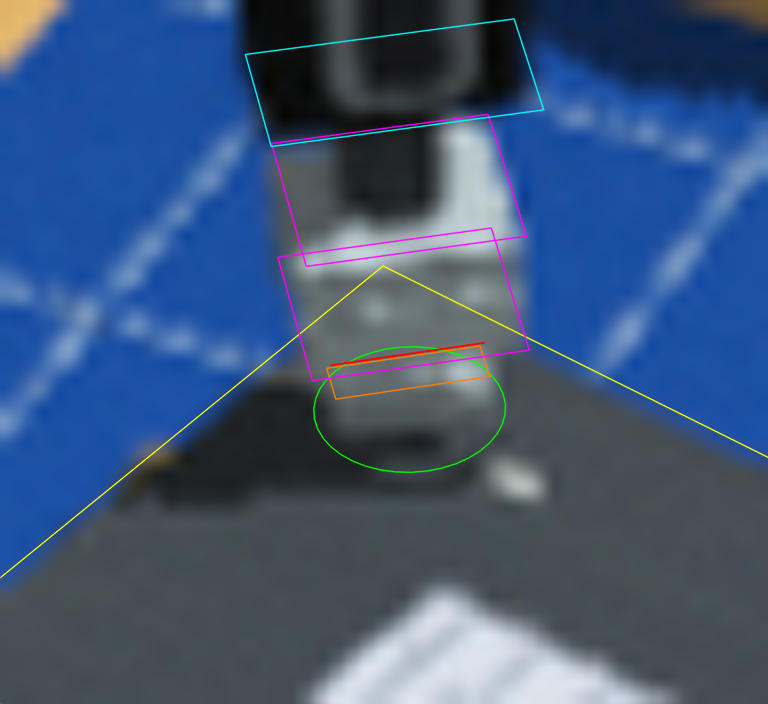

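The key sits over screw4's bar at (408,370). I lower it.

Call:
arm_command(xyz=[[0, -0.02, -0.4], [0, 0, -0.3], [0, 0, -0.15], [0, 0, 0]], delta_rot=[[0, 0, 0], [0, 0, 0], [0, 0, 0], [0, 0, 0]], gripper=[15, 15, 15, 15])

```text
time: 20.8
ee_pos: [0.6435, -0.1757, 0.1928]
tcp_rot: [-0.002, 0.896, -0.444, -0.0]
ft_force: [-0.6, -0.7, -2.5]
opening: 0.0238
```

Run:
```python
from ov import *
go([.6433,-.1763],.1925,-2.0)
```

```text
t 20.8 pos [ 0.6435 -0.1757  0.1928] yaw -0.9192 fix tilt(units) [-0.038  0.009  0.   ] F [-0.6 -0.7 -2.5] M [ 0.016 -0.036  0.014] op 0.0238 q6 0.47
need units [-0.008 -0.024 -0.014] rz -12.385
```

Call:
arm_command(xyz=[[0, -0.02, -0.02], [0, 0, 0], [0, 0, 0], [0, 0, 0], [0, 0, 0]], delta_rot=[[0, 0, -0.95], [0, 0, -0.95], [0, 0, -0.95], [0, 0, -0.95], [0, 0, -0.95]], gripper=[15, 15, 15, 15, 15])

```text
time: 21.3
ee_pos: [0.6438, -0.1763, 0.1924]
tcp_rot: [-0.002, 0.781, -0.624, 0.001]
ft_force: [0.5, -0.9, -3.0]
opening: 0.0234
```

Call:
arm_command(xyz=[[0, 0, 0], [0, 0, 0], [0, 0, 0], [0, 0, 0], [0, 0, 0]], delta_rot=[[0, 0, -0.95], [0, 0, -0.95], [0, 0, -0.95], [0, 0, -0.95], [0, 0, -0.95]], gripper=[15, 15, 15, 15, 15])

```text
time: 21.8
ee_pos: [0.6441, -0.1768, 0.1924]
tcp_rot: [0.001, -0.629, 0.777, -0.002]
ft_force: [0.5, -1.6, -3.3]
opening: 0.0235
```

Run:
```python
from ov import *
go([.6433,-.1763],.1925,-2.0)
```

```text
t 21.8 pos [ 0.6441 -0.1768  0.1924] yaw -1.7809 fix tilt(units) [ 0.018  0.043 -0.   ] F [ 0.5 -1.6 -3.3] M [-0.155 -0.026  0.097] op 0.0235 q6 1.34
need units [-0.032  0.021  0.003] rz -2.511
```

Call:
arm_command(xyz=[[-0.02, 0.02, 0], [0, 0, 0], [0, 0, 0], [0, 0, 0]], delta_rot=[[0, 0, -0.9], [0, 0, -0.9], [0, 0, -0.7], [0, 0, 0]], gripper=[15, 15, 15, 15])

```text
time: 22.2
ee_pos: [0.644, -0.177, 0.1925]
tcp_rot: [0.001, -0.537, 0.844, -0.003]
ft_force: [-0.0, -0.6, -3.7]
opening: 0.0232
```

Run:
```python
from ov import *
go([.539,-.0417],.217,-.91)
```

```text
t 22.2 pos [ 0.644  -0.177   0.1925] yaw -2.0088 fix tilt(units) [ 0.055  0.052 -0.   ] F [-0.  -0.6 -3.7] M [-0.039  0.036  0.415] op 0.0232 q6 1.57
need units [-4.201  5.411  0.982] rz 12.592
```

Mz is 0.415, so screw4 is at its stop. Now screw2.

Call:
arm_command(xyz=[[0, 0, 0], [0, 0, 0], [0, 0, 0.6], [0, 0, 0.8], [-0.4, 0.5, 0.2]], delta_rot=[[0, 0, 1], [0, 0, 1], [0, 0, 0], [0, 0, 0.5], [0, 0, 1]], gripper=[15, 15, 15, 15, 15])

```text
time: 22.7
ee_pos: [0.6342, -0.1652, 0.2329]
tcp_rot: [0.001, -0.665, 0.747, -0.003]
ft_force: [0.3, 0.2, -2.1]
opening: 0.0237
```

Call:
arm_command(xyz=[[-0.7, 0.9, 0], [-0.7, 0.9, 0], [-0.7, 0.9, 0], [-0.7, 0.9, 0], [-0.6, 0.75, 0]], delta_rot=[[0, 0, 1], [0, 0, 1], [0, 0, 1], [0, 0, 1], [0, 0, 1]], gripper=[15, 15, 15, 15, 15])

```text
time: 23.2
ee_pos: [0.5466, -0.054, 0.2352]
tcp_rot: [-0.003, 0.818, -0.575, 0.005]
ft_force: [-0.1, -0.6, -1.4]
opening: 0.0233
```

Call:
arm_command(xyz=[[-0.2, 0.2, 0], [0, 0, 0], [0, 0, 0], [0, 0, 0]], delta_rot=[[0, 0, 1], [0, 0, 1], [0, 0, 1], [0, 0, 0]], gripper=[15, 15, 15, 15])

```text
time: 23.6
ee_pos: [0.5393, -0.0455, 0.2373]
tcp_rot: [-0.004, 0.891, -0.454, 0.005]
ft_force: [0.5, -0.4, -2.4]
opening: 0.0234
```

Run:
```python
from ov import *
go([.539,-.0417],.217,-.9)
im,d=robot.get_image('side');np.savez('pics/s13.npz',im=im,d=d)
overlay('pics/s13.npz','pics/s13.png',(290,185),(50,50),8,np.load('ps.npy'),[1.571,.7,1.571,1.571],None,0)
```

```text
t 23.6 pos [ 0.5393 -0.0455  0.2373] yaw -0.9421 fix tilt(units) [-0.03   0.149 -0.   ] F [ 0.5 -0.4 -2.4] M [-0.003  0.06  -0.012] op 0.0234 q6 0.63
need units [-0.013  0.152 -0.813] rz 0.482
```

View pics/s13.png

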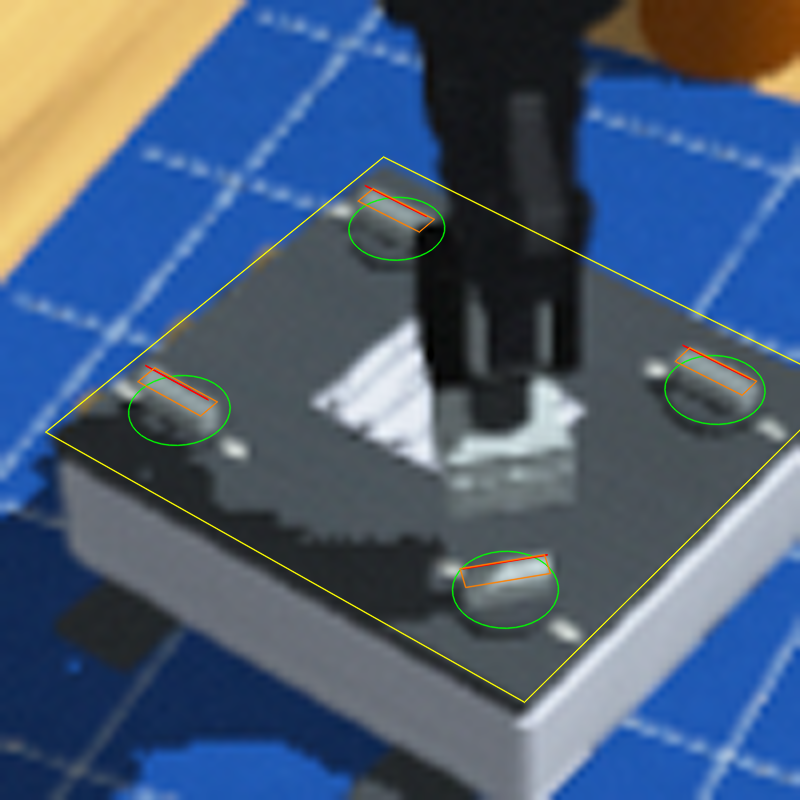

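Screw4 at (395,210) is in line with its marks. Only screw2 at (505,570) remains.

Call:
arm_command(xyz=[[0, 0.15, -0.5], [0, 0, -0.3], [0, 0, 0]], delta_rot=[[0, 0.13, 0.48], [0, 0, 0], [0, 0, 0]], gripper=[15, 15, 15])

```text
time: 23.95
ee_pos: [0.5397, -0.0421, 0.2173]
tcp_rot: [-0.002, 0.899, -0.438, 0.001]
ft_force: [0.3, 0.2, -2.8]
opening: 0.0236
```

Run:
```python
from ov import *
go([.539,-.0417],.1925,-.9)
s,m,y=tool()
im,d=robot.get_image('side');np.savez('pics/s14.npz',im=im,d=d)
p=s["ee_pos"];overlay('pics/s14.npz','pics/s14.png',(303,203),(24,22),16,np.load('ps.npy'),[.77,.7,1.57,.7],[p[0]-.002,p[1]+.0008,y+np.pi/2],p[2]-.1295)
```

```text
t 23.95 pos [ 0.5397 -0.0421  0.2173] yaw -0.9075 fix tilt(units) [-0.027  0.038 -0.   ] F [ 0.3  0.2 -2.8] M [ 0.017 -0.005  0.016] op 0.0236 q6 0.61
need units [-0.03   0.016 -0.994] rz 0.086
t 23.95 pos [ 0.5397 -0.0421  0.2173] yaw -0.9075 fix tilt(units) [-0.027  0.038 -0.   ] F [ 0.3  0.2 -2.8] M [ 0.017 -0.005  0.016] op 0.0236 q6 0.61
```

View pics/s14.png

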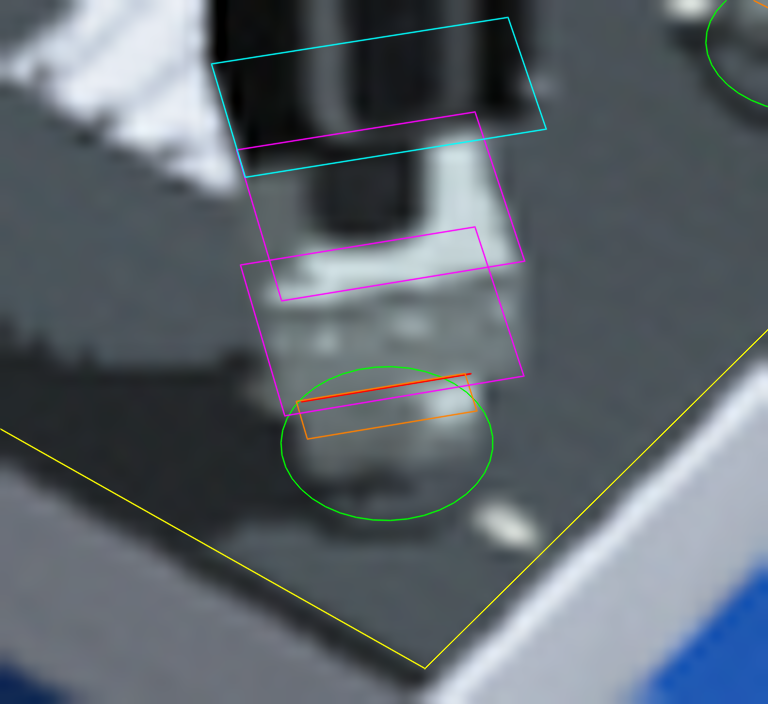

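Call:
arm_command(xyz=[[-0.03, 0.01, -0.4], [0, 0, -0.3], [0, 0, -0.2], [0, 0, 0]], delta_rot=[[0, 0, 0], [0, 0, 0], [0, 0, 0], [0, 0, 0]], gripper=[15, 15, 15, 15])

```text
time: 24.4
ee_pos: [0.5392, -0.0422, 0.1939]
tcp_rot: [-0.002, 0.898, -0.44, 0.002]
ft_force: [0.0, 0.6, -1.5]
opening: 0.0232
```

Run:
```python
from ov import *
go([.539,-.0417],.1925,-2.01)
```

```text
t 24.4 pos [ 0.5392 -0.0422  0.1939] yaw -0.9101 fix tilt(units) [-0.023  0.057 -0.   ] F [ 0.   0.6 -1.5] M [-0.017  0.043 -0.017] op 0.0232 q6 0.61
need units [-0.006  0.022 -0.057] rz -12.604
```

Call:
arm_command(xyz=[[0, 0.02, -0.05], [0, 0, 0], [0, 0, 0], [0, 0, 0], [0, 0, 0]], delta_rot=[[0, 0, -0.95], [0, 0, -0.95], [0, 0, -0.95], [0, 0, -0.95], [0, 0, -0.95]], gripper=[15, 15, 15, 15, 15])

```text
time: 24.9
ee_pos: [0.5391, -0.0417, 0.1924]
tcp_rot: [-0.002, 0.784, -0.621, 0.002]
ft_force: [-0.7, -0.5, -2.6]
opening: 0.0235
```

Call:
arm_command(xyz=[[0, 0, 0], [0, 0, 0], [0, 0, 0], [0, 0, 0], [0, 0, 0]], delta_rot=[[0, 0, -0.95], [0, 0, -0.95], [0, 0, -0.95], [0, 0, -0.95], [0, 0, -0.95]], gripper=[15, 15, 15, 15, 15])

```text
time: 25.4
ee_pos: [0.5395, -0.0422, 0.1924]
tcp_rot: [0.001, -0.633, 0.774, -0.003]
ft_force: [1.1, 0.3, -3.3]
opening: 0.0233
```

Run:
```python
from ov import *
go([.539,-.0417],.1925,-2.01)
```

```text
t 25.4 pos [ 0.5395 -0.0422  0.1924] yaw -1.7712 fix tilt(units) [ 0.038  0.055 -0.   ] F [ 1.1  0.3 -3.3] M [-0.098  0.025  0.185] op 0.0233 q6 1.48
need units [-0.018  0.021  0.004] rz -2.737
```

Call:
arm_command(xyz=[[-0.02, 0.02, 0], [0, 0, 0], [0, 0, 0], [0, 0, 0]], delta_rot=[[0, 0, -0.9], [0, 0, -0.9], [0, 0, -0.9], [0, 0, 0]], gripper=[15, 15, 15, 15])

```text
time: 25.8
ee_pos: [0.5395, -0.0424, 0.1924]
tcp_rot: [0.0, -0.533, 0.846, -0.004]
ft_force: [-0.0, 0.2, -2.5]
opening: 0.0231
```

Run:
```python
from ov import *
go([.4615,.316],.24,-1.29)
```

```text
t 25.8 pos [ 0.5395 -0.0424  0.1924] yaw -2.0164 fix tilt(units) [ 0.077  0.056 -0.   ] F [-0.   0.2 -2.5] M [ 0.096 -0.005  0.431] op 0.0231 q6 1.72
need units [-3.12  14.337  1.906] rz 8.324
```

Screw2 is at its stop too (Mz 0.43). I lift off, then check it before going to the pad.

Call:
arm_command(xyz=[[0, 0, 0], [0, 0, 0], [0, 0, 0.7], [0, 0, 1], [0, 0.6, 0.6]], delta_rot=[[0, 0, 1], [0, 0, 1], [0, 0, 0], [0, 0, 0.5], [0, 0, 0.5]], gripper=[15, 15, 15, 15, 15])

```text
time: 26.3
ee_pos: [0.5391, -0.0282, 0.2499]
tcp_rot: [-0.0, -0.646, 0.763, -0.002]
ft_force: [-0.3, -0.3, -1.5]
opening: 0.0235
```

Call:
arm_command(xyz=[[-0.2, 1, 0], [-0.2, 1, 0], [-0.2, 1, 0], [-0.2, 1, 0], [-0.2, 1, 0]], delta_rot=[[0, 0, 0.5], [0, 0, 0.5], [0, 0, 0.5], [0, 0, 0.5], [0, 0, 0.5]], gripper=[15, 15, 15, 15, 15])

```text
time: 26.8
ee_pos: [0.5144, 0.0993, 0.2535]
tcp_rot: [-0.003, 0.731, -0.683, 0.005]
ft_force: [-0.8, 0.1, -2.3]
opening: 0.023
```

Run:
```python
from ov import *
go([.463,.316],.17,-1.3)
im,d=robot.get_image('side');np.savez('pics/s15.npz',im=im,d=d)
overlay('pics/s15.npz','pics/s15.png',(290,185),(50,50),8,np.load('ps.npy'),[1.571]*4,None,0)
```

```text
t 26.8 pos [0.5144 0.0993 0.2535] yaw -1.5028 fix tilt(units) [ 0.04  0.13 -0.  ] F [-0.8  0.1 -2.3] M [-0.029  0.044 -0.043] op 0.023 q6 1.47
need units [-2.054  8.668 -3.338] rz 2.324
```

View pics/s15.png

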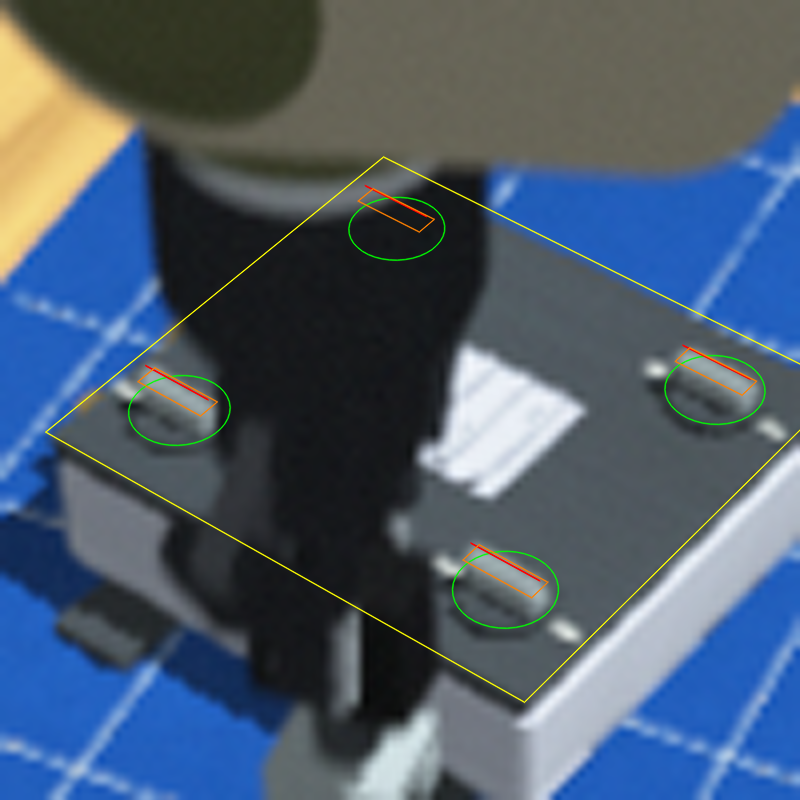

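Screw2 at (505,575) is in line with its marks. Now to the pad.

Call:
arm_command(xyz=[[-0.25, 1, 0], [-0.25, 1, 0], [-0.25, 1, 0], [-0.25, 1, 0], [-0.25, 1, 0]], delta_rot=[[0.04, 0.1, 0.5], [0, 0, 0.5], [0, 0, 0.5], [0, 0, 0.5], [0, 0, 0.2]], gripper=[15, 15, 15, 15, 15])

```text
time: 27.35
ee_pos: [0.4814, 0.2305, 0.2543]
tcp_rot: [-0.002, 0.799, -0.602, 0.001]
ft_force: [0.4, -1.0, -2.5]
opening: 0.0231
```

Call:
arm_command(xyz=[[-0.25, 1, -0.3], [-0.25, 1, -0.5], [-0.2, 0.7, -0.7], [0, 0.3, -0.7], [0, 0, 0]], delta_rot=[[0, 0, 0], [0, 0, 0], [0, 0, 0], [0, 0, 0], [0, 0, 0]], gripper=[15, 15, 15, 15, 15])

```text
time: 27.85
ee_pos: [0.4623, 0.3109, 0.1988]
tcp_rot: [-0.004, 0.802, -0.597, 0.001]
ft_force: [0.4, -0.8, -3.2]
opening: 0.0234
```

Run:
```python
from ov import *
go([.463,.316],.1365,-1.3)
im,d=robot.get_image('side');crop(im,(256,332),(60,66),6,'pics/s16.png')
```

```text
t 27.85 pos [0.4623 0.3109 0.1988] yaw -1.279 fix tilt(units) [-0.054  0.076  0.   ] F [ 0.4 -0.8 -3.2] M [-0.035  0.009 -0.07 ] op 0.0234 q6 1.66
need units [ 0.027  0.203 -2.492] rz -0.241
```

View pics/s16.png

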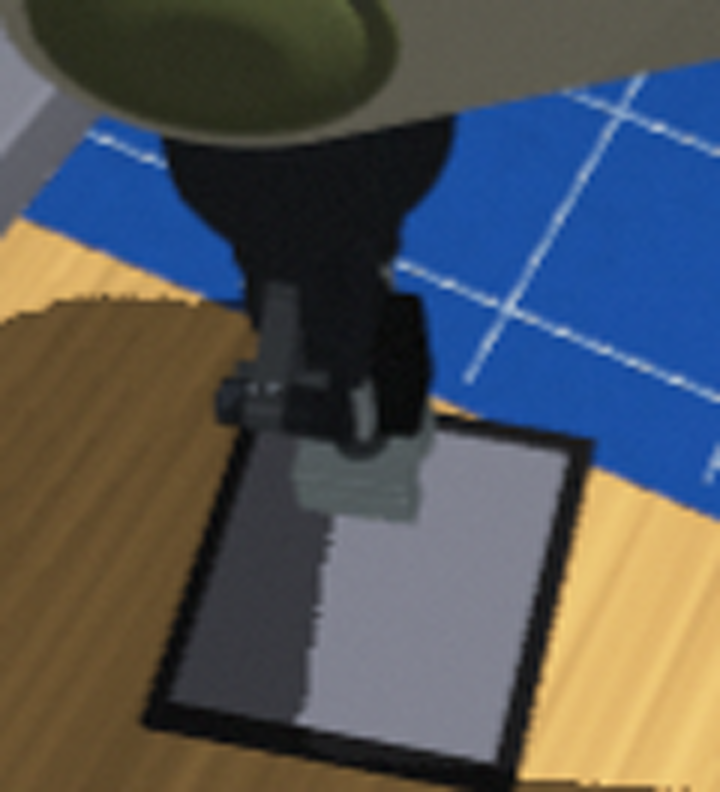

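Call:
arm_command(xyz=[[0.03, 0.2, -0.8], [0, 0, -0.7], [0, 0, -0.4], [0, 0, -0.3], [0, 0, 0]], delta_rot=[[0, 0, 0], [0, 0, 0], [0, 0, 0], [0, 0, 0], [0, 0, 0]], gripper=[15, 15, 15, 15, 15])

```text
time: 28.4
ee_pos: [0.4667, 0.3139, 0.1486]
tcp_rot: [-0.008, 0.802, -0.597, 0.004]
ft_force: [0.1, 0.1, -2.4]
opening: 0.0233
```

Run:
```python
from ov import *
go([.463,.316],.1355,-1.3)
im,d=robot.get_image('side');crop(im,(256,332),(60,66),6,'pics/s17.png')
```

```text
t 28.4 pos [0.4667 0.3139 0.1486] yaw -1.2792 fix tilt(units) [-0.094  0.194  0.   ] F [ 0.1  0.1 -2.4] M [ 0.063 -0.017 -0.003] op 0.0233 q6 1.66
need units [-0.146  0.084 -0.524] rz -0.238
```

View pics/s17.png

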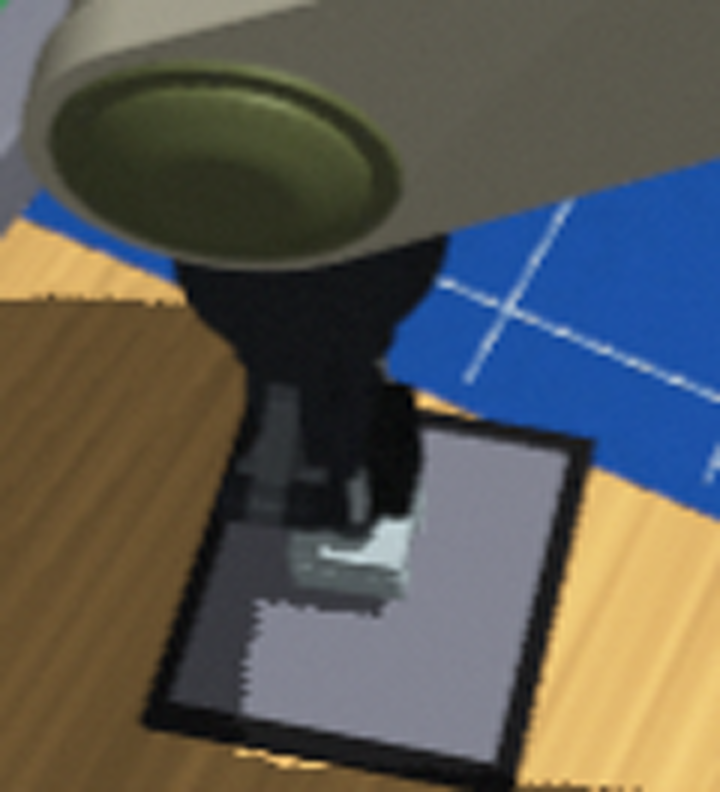

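Call:
arm_command(xyz=[[-0.14, 0.08, -0.2], [0, 0, -0.15], [0, 0, 0]], delta_rot=[[-0.03, 0.08, 0], [0, 0, 0], [0, 0, 0]], gripper=[15, 15, 15])

```text
time: 28.75
ee_pos: [0.4637, 0.3163, 0.1415]
tcp_rot: [-0.007, 0.802, -0.597, 0.003]
ft_force: [0.8, -0.1, -2.7]
opening: 0.0234
```

Run:
```python
from ov import *
go([.463,.316],.1355,-1.3)
```

```text
t 28.75 pos [0.4637 0.3163 0.1415] yaw -1.2793 fix tilt(units) [-0.079  0.151  0.   ] F [ 0.8 -0.1 -2.7] M [-0.019 -0.026 -0.017] op 0.0234 q6 1.67
need units [-0.028 -0.01  -0.242] rz -0.238
```

Call:
arm_command(xyz=[[0, 0, -0.16], [0, 0, 0], [0, 0, -0.05], [0, 0, 0]], delta_rot=[[-0.02, 0.05, 0], [0, 0, 0], [0, 0, 0], [0, 0, 0]], gripper=[15, 15, 15, 15])

```text
time: 29.15
ee_pos: [0.4638, 0.3164, 0.1361]
tcp_rot: [-0.005, 0.802, -0.597, 0.002]
ft_force: [0.2, -0.3, -2.3]
opening: 0.0234
```

Run:
```python
from ov import *
go([.463,.316],.1355,-1.3)
```

```text
t 29.15 pos [0.4638 0.3164 0.1361] yaw -1.279 fix tilt(units) [-0.059  0.102  0.   ] F [ 0.2 -0.3 -2.3] M [ 0.074 -0.042  0.017] op 0.0234 q6 1.67
need units [-0.032 -0.016 -0.025] rz -0.241
```

Call:
arm_command(xyz=[[0, 0, -0.05], [0, 0, 0]], delta_rot=[[0, 0, 0], [0, 0, 0]], gripper=[15, 15])

```text
time: 29.35
ee_pos: [0.4641, 0.3165, 0.1356]
tcp_rot: [-0.005, 0.802, -0.597, 0.003]
ft_force: [0.4, -0.5, -3.0]
opening: 0.0233
```

Call:
arm_command(xyz=[[0, 0, -0.06], [0, 0, 0], [0, 0, -0.04], [0, 0, 0]], delta_rot=[[0, 0, 0], [0, 0, 0], [0, 0, 0], [0, 0, 0]], gripper=[15, 15, 15, 15])

```text
time: 29.75
ee_pos: [0.4646, 0.3166, 0.1355]
tcp_rot: [-0.007, 0.802, -0.597, 0.003]
ft_force: [-0.6, 0.8, -1.8]
opening: 0.0235
```

Call:
arm_command(xyz=[[0, 0, -0.1], [0, 0, 0]], delta_rot=[[0, 0, 0], [0, 0, 0]], gripper=[15, 15])

```text
time: 29.95
ee_pos: [0.4649, 0.3166, 0.1359]
tcp_rot: [-0.008, 0.802, -0.597, 0.004]
ft_force: [0.3, 0.6, -2.5]
opening: 0.0231
```

Run:
```python
from ov import *
go([.463,.316],.1355,-1.3)
im,d=robot.get_image('side');crop(im,(256,342),(60,56),6,'pics/s18.png')
```

```text
t 29.95 pos [0.4649 0.3166 0.1359] yaw -1.2785 fix tilt(units) [-0.084  0.186  0.   ] F [ 0.3  0.6 -2.5] M [ 0.056 -0.022  0.039] op 0.0231 q6 1.67
need units [-0.076 -0.024 -0.017] rz -0.246
```

View pics/s18.png

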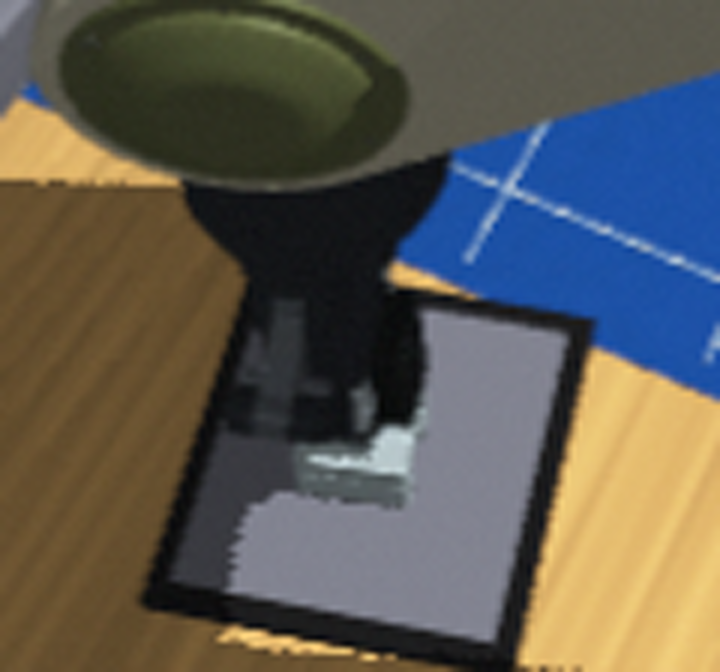

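Run:
```python
from ov import *
s=robot.read_state();print(s["joint_pos"].round(3),s["joint_torque"].round(2))
n="side";im,d=robot.get_image(n);P=cloud(n,d)
for uv in [(256+0,332),(196+340//6,286+460//6),(196+370//6,286+485//6)]:
    print(uv,P[uv[1],uv[0]].round(4))
```

```text
[3.870e-01 5.720e-01 1.508e+00 1.000e-03 1.043e+00 1.665e+00] [-1.000e-02 -4.998e+01 -1.781e+01  0.000e+00  5.000e-02 -0.000e+00]
(256, 332) [0.4428 0.3339 0.1646]
(252, 362) [0.4643 0.3333 0.0318]
(257, 366) [0.4544 0.3331 0.0233]
```

Call:
arm_command(xyz=[[-0.05, 0, -0.12], [0, 0, -0.08]], delta_rot=[[-0.02, 0.08, 0], [0, 0, 0]], gripper=[15, 15])

```text
time: 30.25
ee_pos: [0.4656, 0.3168, 0.1354]
tcp_rot: [-0.008, 0.803, -0.597, 0.005]
ft_force: [-10.0, -4.3, 22.1]
opening: 0.0235
```

Run:
```python
from ov import *
go([.463,.316],.1355,-1.3)
```

```text
t 30.25 pos [0.4656 0.3168 0.1354] yaw -1.2783 fix tilt(units) [-0.081  0.191  0.   ] F [-10.   -4.3  22.1] M [-0.612  2.217  0.13 ] op 0.0235 q6 1.67
need units [-0.105 -0.031  0.005] rz -0.249
```

It is now in contact at about 24 N with a slight tilt. I ease off and straighten before releasing.

Call:
arm_command(xyz=[[0, 0, 0.06], [0, 0, 0]], delta_rot=[[-0.02, 0.08, 0], [0, 0, 0]], gripper=[15, 15])

```text
time: 30.45
ee_pos: [0.4655, 0.3167, 0.1368]
tcp_rot: [-0.005, 0.803, -0.597, 0.002]
ft_force: [-0.4, 0.1, -2.1]
opening: 0.0234
```

Run:
```python
from ov import *
go([.463,.316],.1355,-1.3)
```

```text
t 30.45 pos [0.4655 0.3167 0.1368] yaw -1.2784 fix tilt(units) [-0.06   0.107  0.   ] F [-0.4  0.1 -2.1] M [0.047 0.021 0.034] op 0.0234 q6 1.66
need units [-0.101 -0.029 -0.054] rz -0.248
```

Call:
arm_command(xyz=[[0, 0, -0.05], [0, 0, 0], [0, 0, 0], [0, 0, 0]], delta_rot=[[0, 0, 0], [0, 0, 0], [0, 0, 0], [0, 0, 0]], gripper=[15, 30, 40, 50])

```text
time: 30.85
ee_pos: [0.4657, 0.3167, 0.1343]
tcp_rot: [-0.005, 0.803, -0.597, 0.002]
ft_force: [0.9, -0.1, 0.0]
opening: 0.0501
```

Run:
```python
from ov import *
tool()
im,d=robot.get_image('side');crop(im,(256,342),(60,56),6,'pics/s19.png')
```

```text
t 30.85 pos [0.4657 0.3167 0.1343] yaw -1.2785 fix tilt(units) [-0.056  0.099  0.   ] F [ 0.9 -0.1  0. ] M [ 0.011  0.006 -0.028] op 0.0501 q6 1.66
```

View pics/s19.png

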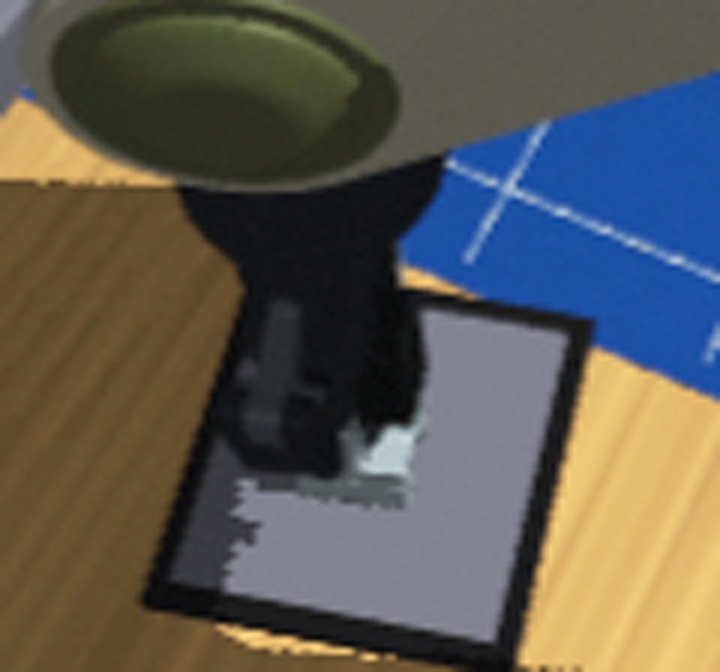

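Released and still standing. I rise straight up.

Call:
arm_command(xyz=[[0, 0, 0.6], [0, 0, 0.9], [0, 0, 1], [0, 0, 1], [0, 0, 1]], delta_rot=[[0, 0, 0], [0, 0, 0], [0, 0, 0], [0, 0, 0], [0, 0, 0]], gripper=[50, 50, 50, 50, 50])

```text
time: 31.4
ee_pos: [0.4642, 0.3161, 0.2463]
tcp_rot: [-0.001, 0.803, -0.597, -0.0]
ft_force: [0.5, -1.2, -0.3]
opening: 0.0502
```

Call:
arm_command(xyz=[[-0.2, -1, 0.3], [-0.3, -1, 0], [-0.3, -1, 0], [-0.3, -1, 0], [-0.3, -1, 0]], delta_rot=[[0, 0, 0], [0, 0, 0], [0, 0, 0], [0, 0, 0], [0, 0, 0]], gripper=[50, 50, 50, 50, 50])

```text
time: 31.9
ee_pos: [0.4289, 0.1898, 0.2577]
tcp_rot: [-0.004, 0.804, -0.595, 0.002]
ft_force: [1.2, -0.4, -0.5]
opening: 0.0502
```

Call:
arm_command(xyz=[[-0.2, -1, 0], [-0.2, -1, 0], [-0.2, -1, 0], [-0.2, -1, 0], [0, 0, 0]], delta_rot=[[0, 0, 0], [0, 0, 0], [0, 0, 0], [0, 0, 0], [0, 0, 0]], gripper=[50, 50, 50, 50, 50])

```text
time: 32.4
ee_pos: [0.4066, 0.0843, 0.2578]
tcp_rot: [-0.004, 0.803, -0.596, 0.003]
ft_force: [0.5, 0.8, 0.9]
opening: 0.0498
```

Run:
```python
from ov import *
tool()
for n in("side","top"):
    im,d=robot.get_image(n);np.savez(f'pics/{n}F.npz',im=im,d=d);cv2.imwrite(f'pics/{n}F.png',im[:,:,::-1])
    P=cloud(n,d);m=(P[...,2]>.09)&(P[...,2]<.105)&(P[...,1]>.2)&(P[...,1]<.4)&(P[...,0]>.3)&(P[...,0]<.55)
    if m.any():print(n,cv2.minAreaRect(P[m][:,:2].astype(np.float32)*1000))
overlay('pics/sideF.npz','pics/sideFo.png',(290,185),(50,50),8,np.load('ps.npy'),[1.571]*4,None,0)
```

```text
t 32.4 pos [0.4066 0.0843 0.2578] yaw -1.2759 fix tilt(units) [-0.047  0.108  0.   ] F [0.5 0.8 0.9] M [0.015 0.008 0.043] op 0.0498 q6 1.19
side ((464.40362548828125, 319.6898498535156), (44.311100006103516, 25.071792602539062), 17.089500427246094)
top ((464.2368469238281, 317.55859375), (43.52203369140625, 25.968706130981445), 16.67352294921875)
```

View pics/sideF.png

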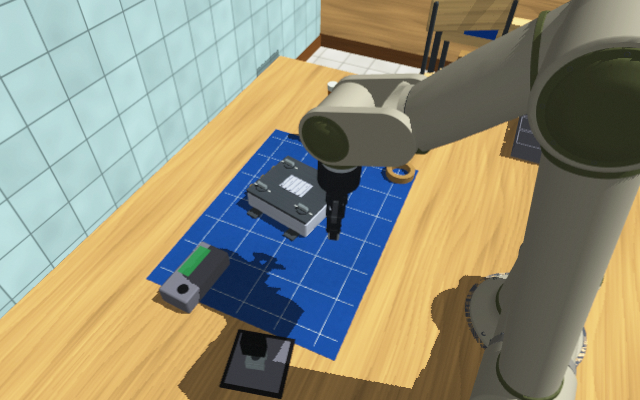

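View pics/topF.png

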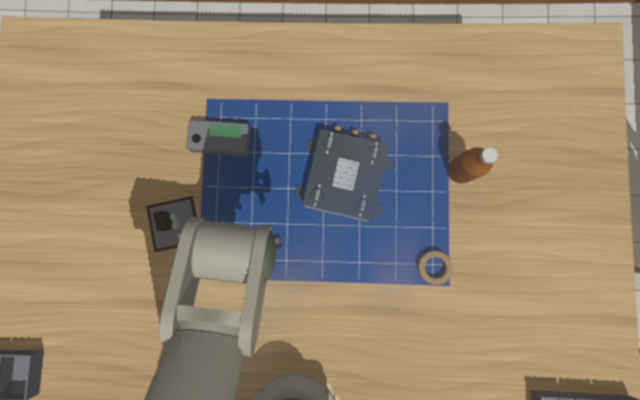

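View pics/sideFo.png

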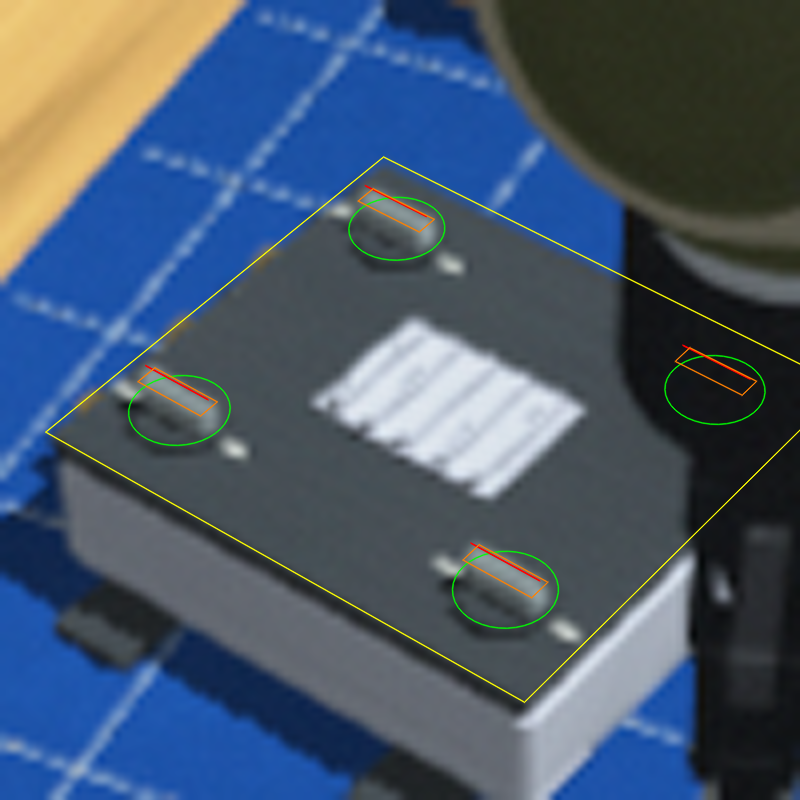

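Run:
```python
from ov import *
print(crop(np.load('pics/topF.npz')["im"],(345,172),(50,50),7,'pics/topFc.png'))
```

```text
(295, 122)
```

View pics/topFc.png

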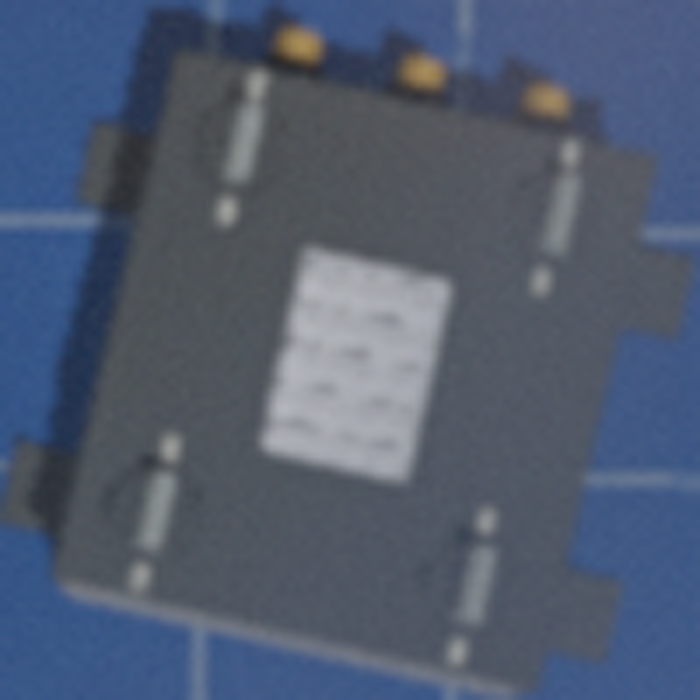

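All four bars, at about (242,145), (562,210), (155,510) and (475,585), are in line with their marks. I hand in.

```bash
python3 -c "
from bench import robot
print(robot.hand_in())"
```

```text
the job is handed in; nothing more can be done
None
```

The job is done and handed in at about 32.5 s of the 72 s allowed. All four screws are fully home and the key is standing on its pad.

- **First pass:** I turned the loose diagonal pair, screws 1 and 3, to about halfway. The side camera showed both bars at about 45 degrees. The screw numbers are my own labels: the images don't tell the case's two ends apart, but the diagonal pairs are the same either way.
- **Second pass:** I turned the screws home in the order 3, 1, 4, 2. At each hard stop the wrist torque rose to about 0.40–0.46 N m, against about 0.12 N m while turning. The final top view shows all four bars in line with their marks; in the final side view the arm hid screw3, which I had seen in line earlier.
- **Key:** It was released upright, about 4 mm from the measured centre of the pad by both cameras, with the gripper clear.
- **Bystanders:** The meter, bottle and tape look unmoved in the last pictures. The gripper itself stayed off the case.

Two things did not go exactly to plan:
- **Camera disagreement:** The two cameras differed by 2–4 mm, so I aligned the key and screws within the side picture instead.
- **Contact forces:** The key pressed on the pad at about 24 N, slightly tilted, and on screw3's flange at about 16 N. I eased off both times, straightening the key before letting go of it on the pad.

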